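# Load the specimen fixture and lock the keeper

### The arm

A 6-joint arm with a two-finger parallel gripper is mounted at the origin on the work surface. World frame = base frame: x ahead of the robot, y to its left, z up, the work surface at z = 0. Lengths are in m, angles in rad, forces in N, time in s.
With the tool pointing down it reaches from about 0.35 to 0.85 m from the base axis. Payload 8.1 kg.
Tool frame: the origin (TCP) lies on the centre line of the jaws, within the pads' length; the fingertips stand 14 mm ahead of it and the grasp point (between the pads) lies 5 mm behind it; z points along the fingers, y is the direction in which the jaws open and shut (so a half turn about z gives the same grasp; the last joint's range is limited). The gripper opens to 93 mm and grips with 3 to 60 N. Pads are 15 mm wide; open, the fingers measure 128 mm over their backs; the gripper's body (75 mm by 188 mm) begins 65 mm behind the grasp point.
Start: joints at [1.115, 0.13, 1.488, -0, 1.523, -0.085], TCP at [0.217, 0.559, 0.233] pointing down, gripper open.
Joint ranges: [-2.96, 2.96], [-0.89, 2.26], [0.02, 2.5], [-1.34, 4.48], [0, 2.73], [-2.66, 2.66]. Speed limits (rad/s): [2.39, 2.39, 2.79, 3.14, 3.14, 3.14].

### API

Orientations are given as a rotation vector (axis times angle).
In Python, from plant import robot gives the robot as it stands.
- The arm moves only by the tool jog_arm, never from a script. Its argument "steps" is a list of rows, each a list of 7 numbers: the closure, from 0 (fully open) to 1 (shut), then the shift along the tool's x, y, z in m, then the turn, a rotation vector about the tool's x, y, z in rad. In form: [[jaw, tx, ty, tz, rx, ry, rz], ...]. A call has 1 to 5 rows; each row is the pose to reach, as a shift and turn from the pose measured when the call began, along the tool's axes at that moment; what a row does not reach only later rows make up. A row lasts 1/8 s, in which the tool goes at most 62.5 mm and 10.7 degrees, less where a joint would pass 70% of its speed; a pose out of reach is approached as far as the arm can. A call with a gripper value outside its range is refused whole. The fingers move at their own pace and stop on an object; "force" is the grip in N (left out, the last holds). Time passes only in rows, so rows that repeat a pose let the fingers close. It gives the time, the measured TCP pose, the force and the opening at its end, in the units of the state.
- robot.read_state(): the state, without advancing time (a new reading comes with each control period).
- robot.read_camera(name): name is "side" or "top" or "wrist"; returns a dict with "image" (420x560x3 uint8, red, green, blue), "mtx" (3x3 intrinsics, pixels), "extrinsics" (4x4, takes a point from camera to world coordinates); the wrist camera has in their place "tool_from_camera" (4x4, takes a point from camera to tool coordinates, whose origin is the TCP and whose axes are the flange's). Camera axes: x right, y down, z forward; pixel columns grow to the right and rows downward; lengths in m; the calibration is good to about 2 mm. A picture is of the moment at which its call begins: read the wrist's pose just before it. There is no depth.
- robot.close_job(): hands the job in, once; it reports no verdict.
The state is a dict: "t": time; "q": joint angles; "dq": joint speeds; "joint_torque": joint torques, N m; "tool_pos": TCP position; "orientation": TCP orientation; "force": force on the tool from outside, world axes, zero at the start; "wrist_torque": the same for the moment, N m; "opening": finger opening in m.
Only numpy, scipy, OpenCV 4.12 (cv2) and the standard library are available. Lean on these libraries where they do the work, as an engineer would, in place of code of your own. Each camera call takes 0.05 s, during which the arm holds its last target.

### The job

Get the specimens ready for the microscope: hang the empty rinsing basket by its handle on the hook stand, since it stands in the way of the fixture's keeper bar, then pull up the keeper's sprung knob, swing the keeper fully open and let it snap down into its open notch. Seat every specimen mount on the mat in a pocket of its own in the fixture, polished face up, square and flat on the pocket floor, all of them while the keeper is open, and then pull the knob again and swing the keeper back over them until it snaps down in its closed notch. Leave the bottle, the objective lens and the slide box undisturbed.

Things in the scene. Friction and masses are not known exactly. Their poses are not given: they have to be found in the camera images.
- mount1: A specimen mount: plain grey resin block 40 (x) x 26 (y) x 28 mm high, about 60 g, with a small polished steel piece (18 x 11 mm) showing in its top face. Origin at the centre of its underside, z up, x along the 40 mm length. It starts lying flat, steel up, on the drying mat. Three or four mounts are present in a run; all are alike and any may go in any pocket, either way round.
- mount2: A specimen mount: plain grey resin block 40 (x) x 26 (y) x 28 mm high, about 60 g, with a small polished steel piece (18 x 11 mm) showing in its top face. Origin at the centre of its underside, z up, x along the 40 mm length. It starts lying flat, steel up, on the drying mat. Three or four mounts are present in a run; all are alike and any may go in any pocket, either way round.
- mount3: A specimen mount: plain grey resin block 40 (x) x 26 (y) x 28 mm high, about 60 g, with a small polished steel piece (18 x 11 mm) showing in its top face. Origin at the centre of its underside, z up, x along the 40 mm length. It starts lying flat, steel up, on the drying mat. Three or four mounts are present in a run; all are alike and any may go in any pocket, either way round.
- mount4: A specimen mount: plain grey resin block 40 (x) x 26 (y) x 28 mm high, about 60 g, with a small polished steel piece (18 x 11 mm) showing in its top face. Origin at the centre of its underside, z up, x along the 40 mm length. It starts lying flat, steel up, on the drying mat. Three or four mounts are present in a run; all are alike and any may go in any pocket, either way round.
- mat: Dark rubber drying mat, 210 (x) x 170 (y) x 3 mm, fixed; origin at the centre of its underside. The mat lies on one side of the fixture and the hook stand on the other, and they may change sides.
- fixture: Black fixture plate, fixed: 84 mm (x) x 243 mm (y) x 24 mm high, origin on the table under the middle of the pocket row; the plate reaches from y = -87.5 to +155.5 mm. Four pockets with bright floors in a row along y, pitch 38 mm. The keeper's upright axis is at x = 0, y = +114 mm. On the plate round that axis lies a flat aluminium collar 81 mm in diameter, 2 mm thick, with raised lugs 8 mm high between the closed and the open notches; nothing else stands above the plate top.
- pocket1 (a point): Centre of the floor of pocket 1, which is at y = -57 mm of the fixture, 14 mm above the table and 10 mm below the plate top. Pocket 44 mm (x) x 30 mm (y): 2 mm play round a mount on every side. Axes as the fixture's. A seated mount stands 18 mm proud of the plate, leaving 8 mm of wall between neighbouring pockets.
- pocket2 (a point): Centre of the floor of pocket 2, which is at y = -19 mm of the fixture, 14 mm above the table and 10 mm below the plate top. Pocket 44 mm (x) x 30 mm (y): 2 mm play round a mount on every side. Axes as the fixture's. A seated mount stands 18 mm proud of the plate, leaving 8 mm of wall between neighbouring pockets.
- pocket3 (a point): Centre of the floor of pocket 3, which is at y = 19 mm of the fixture, 14 mm above the table and 10 mm below the plate top. Pocket 44 mm (x) x 30 mm (y): 2 mm play round a mount on every side. Axes as the fixture's. A seated mount stands 18 mm proud of the plate, leaving 8 mm of wall between neighbouring pockets.
- pocket4 (a point): Centre of the floor of pocket 4, which is at y = 57 mm of the fixture, 14 mm above the table and 10 mm below the plate top. Pocket 44 mm (x) x 30 mm (y): 2 mm play round a mount on every side. Axes as the fixture's. A seated mount stands 18 mm proud of the plate, leaving 8 mm of wall between neighbouring pockets.
- knob (a point): Middle of the keeper's black knob: an upright flat grip 12 mm thick (x), 42 mm long (y), 22 mm high (54 to 76 mm above the table when down), on the keeper's axis, so it stays in place as the keeper turns. Its frame turns with the keeper: -y points along the keeper bar. The bar is aluminium, 14 mm wide, reaches 190 mm from the axis, underside 44.5 and top 50.5 mm above the table when down: 2.5 mm above seated mounts.
- keeper (a joint): Turning angle of the keeper and knob in rad, about the upright axis, anticlockwise seen from above: 0 = closed (bar over the pocket row), 1.3 = fully open (bar swung away from the robot, beyond the fixture), with firm stops at both ends. It turns freely only while the knob is pulled up. Starts closed.
- plunger (a joint): How far the knob is pulled up, m: 0 = snapped down in a notch, at most 0.014. A spring pulls it down; lifting takes about 7 N at first and 10 N at the top. Teeth on the hub stand between the lugs and stop it from turning below 0.008; 0.011 clears freely. The notches are at the two stops and leave about 0.05 rad of play; let go between them, the teeth rest on the lugs and the knob stays up at about 0.008.
- basket: Empty perforated steel rinsing basket, 130 g: open box 60 (x) x 100 (y) x 46 mm high, with a stiff fixed arch handle in its y-z plane: two 7 mm round uprights and a flat top bar. Origin at the centre of its underside. It starts standing upright just beyond the fixture, where the keeper bar has to swing.
- basket_bar (a point): Middle of the level top bar of the basket's handle, 125 mm above the basket's underside. The bar is 8 mm thick (x) and 12 mm high, runs along the basket's y and is 97 mm long between two uprights; the opening below it is 73 mm high down to the basket's rim.
- hook: Dark steel hook stand, fixed: base disc 100 mm in diameter, 12 mm high; post 16 mm in diameter and 220 mm high at its origin. A level 8 mm round hook arm leaves the post at 200 mm height along the stand's -x (towards the robot, roughly); it is level to 98 mm from the post, then turns up to its tip 114 mm out and 226 mm high.
- hook_seat (a point): Where the middle of the basket's bar should rest: on the hook arm, 58 mm from the post, bar centre 210 mm above the table. Axes as the stand's: x along the arm towards the post, y across it (the basket's bar hangs along y).
- bottle: Bystander: small amber bottle, 48 mm in diameter, 100 mm high, origin at the centre of its underside. Leave alone.
- objective: Bystander: bare steel microscope objective standing on end, 34 mm in diameter, 50 mm high, origin at the centre of its underside. Leave alone.
- slidebox: Bystander: closed white slide box 60 x 100 x 34 mm, origin at the centre of its underside. Leave alone.
Mind the look-alikes: they are no part of the job. There is more than one size of the basket; the job needs the smallest.

How it is judged:
On the way, in this order (a step that is already met when the one before it is completed fails the run):
1. the basket hangs by its handle on the hook (x of basket_bar in the frame of hook_seat between -0.045 and 0.045 m and y of basket_bar in the frame of hook_seat between -0.03 and 0.03 m and z of basket_bar in the frame of hook_seat between -0.006 and 0.008 m and angle between basket's own z axis and vertical below 0.25 rad and contact force between basket and hook above 0.4 N and linear speed of basket below 0.05 m/s), for 0.2 s.
2. the keeper is fully open and its knob has snapped down into the open notch (value of joint keeper above 1.22 rad and value of joint plunger below 0.002 m), for 0.2 s.
3. with the keeper still open, every mount present sits flat and square in a pocket (all of step 2 and ((horizontal distance between mount1 and pocket1 below 0.004 m and z of mount1 in the frame of pocket1 below 0.002 m and angle between the x axis of mount1 and the x axis of pocket1, either way round below 0.12 rad) or (horizontal distance between mount1 and pocket2 below 0.004 m and z of mount1 in the frame of pocket2 below 0.002 m and angle between the x axis of mount1 and the x axis of pocket2, either way round below 0.12 rad) or (horizontal distance between mount1 and pocket3 below 0.004 m and z of mount1 in the frame of pocket3 below 0.002 m and angle between the x axis of mount1 and the x axis of pocket3, either way round below 0.12 rad) or (horizontal distance between mount1 and pocket4 below 0.004 m and z of mount1 in the frame of pocket4 below 0.002 m and angle between the x axis of mount1 and the x axis of pocket4, either way round below 0.12 rad)) and angle between each of mount1, mount2, mount3, mount4's own z axis and vertical below 0.06 rad and linear speed of each of mount1, mount2, mount3, mount4 below 0.02 m/s and ((horizontal distance between mount2 and pocket1 below 0.004 m and z of mount2 in the frame of pocket1 below 0.002 m and angle between the x axis of mount2 and the x axis of pocket1, either way round below 0.12 rad) or (horizontal distance between mount2 and pocket2 below 0.004 m and z of mount2 in the frame of pocket2 below 0.002 m and angle between the x axis of mount2 and the x axis of pocket2, either way round below 0.12 rad) or (horizontal distance between mount2 and pocket3 below 0.004 m and z of mount2 in the frame of pocket3 below 0.002 m and angle between the x axis of mount2 and the x axis of pocket3, either way round below 0.12 rad) or (horizontal distance between mount2 and pocket4 below 0.004 m and z of mount2 in the frame of pocket4 below 0.002 m and angle between the x axis of mount2 and the x axis of pocket4, either way round below 0.12 rad)) and ((horizontal distance between mount3 and pocket1 below 0.004 m and z of mount3 in the frame of pocket1 below 0.002 m and angle between the x axis of mount3 and the x axis of pocket1, either way round below 0.12 rad) or (horizontal distance between mount3 and pocket2 below 0.004 m and z of mount3 in the frame of pocket2 below 0.002 m and angle between the x axis of mount3 and the x axis of pocket2, either way round below 0.12 rad) or (horizontal distance between mount3 and pocket3 below 0.004 m and z of mount3 in the frame of pocket3 below 0.002 m and angle between the x axis of mount3 and the x axis of pocket3, either way round below 0.12 rad) or (horizontal distance between mount3 and pocket4 below 0.004 m and z of mount3 in the frame of pocket4 below 0.002 m and angle between the x axis of mount3 and the x axis of pocket4, either way round below 0.12 rad)) and ((horizontal distance between mount4 and pocket1 below 0.004 m and z of mount4 in the frame of pocket1 below 0.002 m and angle between the x axis of mount4 and the x axis of pocket1, either way round below 0.12 rad) or (horizontal distance between mount4 and pocket2 below 0.004 m and z of mount4 in the frame of pocket2 below 0.002 m and angle between the x axis of mount4 and the x axis of pocket2, either way round below 0.12 rad) or (horizontal distance between mount4 and pocket3 below 0.004 m and z of mount4 in the frame of pocket3 below 0.002 m and angle between the x axis of mount4 and the x axis of pocket3, either way round below 0.12 rad) or (horizontal distance between mount4 and pocket4 below 0.004 m and z of mount4 in the frame of pocket4 below 0.002 m and angle between the x axis of mount4 and the x axis of pocket4, either way round below 0.12 rad))), for 0.2 s.
At the end, for the whole second after the job is handed in: Each mount sits still in its own pocket, face up: within 4 mm of centre, under 2 mm above the floor, 0.12 rad square, 0.06 rad tilt. Keeper within 0.08 rad of closed, knob down (under 2 mm). Basket hangs still on the hook, within 0.25 rad of upright, bar middle within 45 mm along, 30 mm across (all of step 1 and ((horizontal distance between mount1 and pocket1 below 0.004 m and z of mount1 in the frame of pocket1 below 0.002 m and angle between the x axis of mount1 and the x axis of pocket1, either way round below 0.12 rad) or (horizontal distance between mount1 and pocket2 below 0.004 m and z of mount1 in the frame of pocket2 below 0.002 m and angle between the x axis of mount1 and the x axis of pocket2, either way round below 0.12 rad) or (horizontal distance between mount1 and pocket3 below 0.004 m and z of mount1 in the frame of pocket3 below 0.002 m and angle between the x axis of mount1 and the x axis of pocket3, either way round below 0.12 rad) or (horizontal distance between mount1 and pocket4 below 0.004 m and z of mount1 in the frame of pocket4 below 0.002 m and angle between the x axis of mount1 and the x axis of pocket4, either way round below 0.12 rad)) and angle between each of mount1, mount2, mount3, mount4's own z axis and vertical below 0.06 rad and linear speed of each of mount1, mount2, mount3, mount4 below 0.02 m/s and ((horizontal distance between mount2 and pocket1 below 0.004 m and z of mount2 in the frame of pocket1 below 0.002 m and angle between the x axis of mount2 and the x axis of pocket1, either way round below 0.12 rad) or (horizontal distance between mount2 and pocket2 below 0.004 m and z of mount2 in the frame of pocket2 below 0.002 m and angle between the x axis of mount2 and the x axis of pocket2, either way round below 0.12 rad) or (horizontal distance between mount2 and pocket3 below 0.004 m and z of mount2 in the frame of pocket3 below 0.002 m and angle between the x axis of mount2 and the x axis of pocket3, either way round below 0.12 rad) or (horizontal distance between mount2 and pocket4 below 0.004 m and z of mount2 in the frame of pocket4 below 0.002 m and angle between the x axis of mount2 and the x axis of pocket4, either way round below 0.12 rad)) and ((horizontal distance between mount3 and pocket1 below 0.004 m and z of mount3 in the frame of pocket1 below 0.002 m and angle between the x axis of mount3 and the x axis of pocket1, either way round below 0.12 rad) or (horizontal distance between mount3 and pocket2 below 0.004 m and z of mount3 in the frame of pocket2 below 0.002 m and angle between the x axis of mount3 and the x axis of pocket2, either way round below 0.12 rad) or (horizontal distance between mount3 and pocket3 below 0.004 m and z of mount3 in the frame of pocket3 below 0.002 m and angle between the x axis of mount3 and the x axis of pocket3, either way round below 0.12 rad) or (horizontal distance between mount3 and pocket4 below 0.004 m and z of mount3 in the frame of pocket4 below 0.002 m and angle between the x axis of mount3 and the x axis of pocket4, either way round below 0.12 rad)) and ((horizontal distance between mount4 and pocket1 below 0.004 m and z of mount4 in the frame of pocket1 below 0.002 m and angle between the x axis of mount4 and the x axis of pocket1, either way round below 0.12 rad) or (horizontal distance between mount4 and pocket2 below 0.004 m and z of mount4 in the frame of pocket2 below 0.002 m and angle between the x axis of mount4 and the x axis of pocket2, either way round below 0.12 rad) or (horizontal distance between mount4 and pocket3 below 0.004 m and z of mount4 in the frame of pocket3 below 0.002 m and angle between the x axis of mount4 and the x axis of pocket3, either way round below 0.12 rad) or (horizontal distance between mount4 and pocket4 below 0.004 m and z of mount4 in the frame of pocket4 below 0.002 m and angle between the x axis of mount4 and the x axis of pocket4, either way round below 0.12 rad)) and value of joint keeper below 0.08 rad and value of joint plunger below 0.002 m); the robot touches nothing.
It fails at once if the bottle is pushed more than 40 mm or tipped over (distance of bottle from where it was at the start of the episode above 0.04 m or angle between bottle's own z axis and vertical above 0.5 rad).
It fails at once if the objective lens is pushed more than 40 mm or tipped over (distance of objective from where it was at the start of the episode above 0.04 m or angle between objective's own z axis and vertical above 0.5 rad).
It fails at once if the slide box is pushed more than 40 mm or tipped over (distance of slidebox from where it was at the start of the episode above 0.04 m or angle between slidebox's own z axis and vertical above 0.5 rad).
It fails at once if the keeper is forced round past its lugs with the knob not pulled up (value of joint keeper between 0.3 and 1 rad and value of joint plunger below 0.004 m).
Of mount1, mount2, mount3, mount4 only 3 to 4 are there at a start; the rules pass over those that are not, and their reading is None.
At some moment in a run one of mount1, mount2, mount3, mount4 may be knocked a few centimetres aside while the robot is not near it.
It also fails if it takes over 210 s, if anything falls off the work surface, if the arm or the gripper's body presses on something with over 40 N, if the wrist force passes 120 N, or if a joint passes its speed limit or range.

## Working session

There is one attempt and no reset: what is moved stays moved. The work goes in short steps, Python scripts to look and compute and a tool call to move; the robot and the scene stay as the last step left them, time stands still between calls to the robot, and variables do not carry over. Pictures are saved under pics/ and viewed, and the job is handed in when it is done.

Besides the shell and the picture viewer there is one more tool, called after ">>>" by a JSON object that holds its "method" and its "body". jog_arm: Moves the arm, as the interface text tells. Its arguments: {"type":"object","properties":{"steps":{"type":"array"},"force":{"type":"number"}},"required":["steps"]}

```bash
ls; mkdir -p pics
cat > h.py <<'E'
import numpy as np, cv2
from plant import robot
from scipy.spatial.transform import Rotation as R
def snap(n,f):
    c=robot.read_camera(n); cv2.imwrite('pics/'+f,cv2.cvtColor(c['image'],cv2.COLOR_RGB2BGR)); return c
E
python3 - <<'E'
from h import *
s=robot.read_state(); print(s)
for n in ['side','top','wrist']:
    c=snap(n,n+'0.png'); print(n,c['mtx'],c.get('extrinsics',c.get('tool_from_camera')))
E
```

```text
pics
{'t': 0.0, 'q': array([ 1.11456246e+00,  1.31141278e-01,  1.48927644e+00,  2.93347610e-05,
        1.52298939e+00, -8.54360286e-02]), 'dq': array([ 0.00011391, -0.0014125 ,  0.00099463, -0.00034355,  0.00157735,
        0.00058624]), 'joint_torque': array([-1.39107860e-04, -5.59846795e+01, -4.91747618e+01,  7.68121378e-02,
        3.56419827e-02, -1.85162667e-04]), 'tool_pos': array([0.2171665 , 0.55874158, 0.23160086]), 'orientation': array([-5.79024182e-01, -3.08724809e+00,  2.73348461e-03]), 'force': array([-0.14173985,  0.37735511,  0.51825184]), 'wrist_torque': array([ 0.02461953,  0.01329639, -0.0132039 ]), 'opening': 0.09321685972775891}
side [[415.23208564   0.         283.19905009]
 [  0.         415.23208564 208.77281142]
 [  0.           0.           1.        ]] [[ 0.94005395 -0.27011285  0.20817689  0.37273033]
 [-0.34088489 -0.72672731  0.59637649 -0.65010977]
 [-0.00980112 -0.63159043 -0.77524026  0.91373153]
 [ 0.          0.          0.          1.        ]]
top [[406.39803686   0.         277.49810964]
 [  0.         406.39803686 214.34455562]
 [  0.           0.           1.        ]] [[-0.02997191 -0.98872284  0.14672706  0.39492573]
 [-0.99954464  0.02913406 -0.00785643 -0.02426907]
 [ 0.00349308 -0.14689572 -0.98914582  1.17855885]
 [ 0.          0.          0.          1.        ]]
wrist [[336.51694714   0.         279.41748562]
 [  0.         336.51694714 206.70770214]
 [  0.           0.           1.        ]] [[-4.14109110e-04 -9.61889632e-01 -2.73437679e-01  7.56936131e-02]
 [ 9.99999897e-01 -4.48941061e-04  6.48143483e-05  1.29731125e-04]
 [-1.85101652e-04 -2.73437624e-01  9.61889719e-01 -1.52156811e-01]
 [ 0.00000000e+00  0.00000000e+00  0.00000000e+00  1.00000000e+00]]
```

View pics/side0.png

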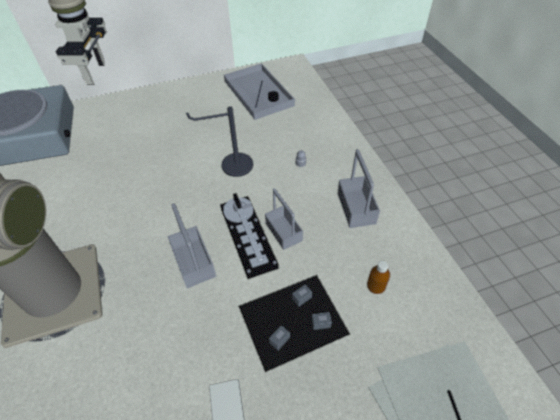

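View pics/top0.png

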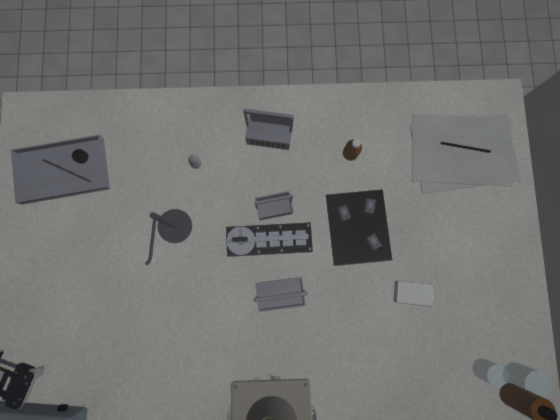

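View pics/wrist0.png

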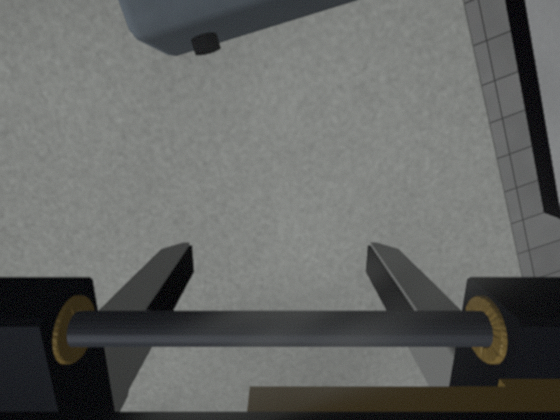

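Three mounts on the mat (top px ~(345,213),(370,206),(374,242)). Basket candidates in top: (269,135) far, (275,206) just beyond the fixture, (280,293) near the robot. The one at (275,206) looks smallest; I'll check it close.

Run:
```python
import cv2
a=cv2.imread('pics/top0.png'); 
cv2.imwrite('pics/t_c1.png',cv2.resize(a[95:320,215:405],None,fx=3,fy=2.6,interpolation=cv2.INTER_CUBIC)[:600])
cv2.imwrite('pics/t_c1.png',cv2.resize(a[180:265,215:325],None,fx=7,fy=7,interpolation=cv2.INTER_CUBIC))
cv2.imwrite('pics/t_c2.png',cv2.resize(a[180:275,320:400],None,fx=6,fy=6,interpolation=cv2.INTER_CUBIC))
cv2.imwrite('pics/t_c3.png',cv2.resize(a[195:275,135:215],None,fx=7,fy=7,interpolation=cv2.INTER_CUBIC))
b=cv2.imread('pics/side0.png'); 
cv2.imwrite('pics/s_c1.png',cv2.resize(b[90:290,160:400],None,fx=3,fy=3,interpolation=cv2.INTER_CUBIC))
```

```text
(no output)
```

View pics/t_c1.png

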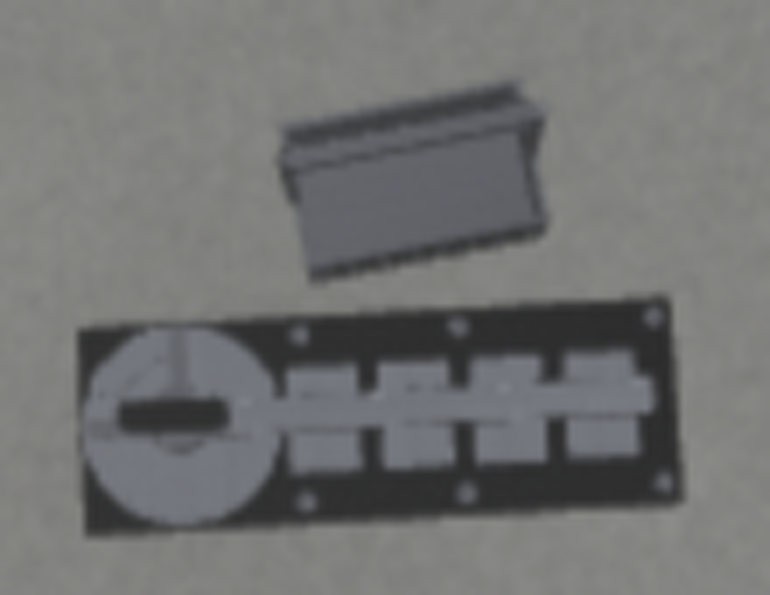

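View pics/t_c2.png

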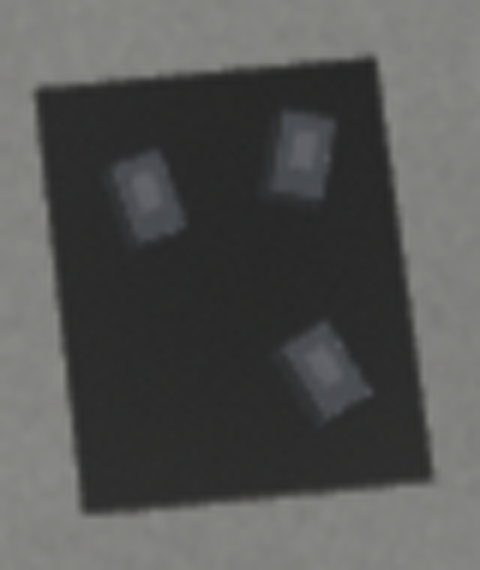

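View pics/t_c3.png

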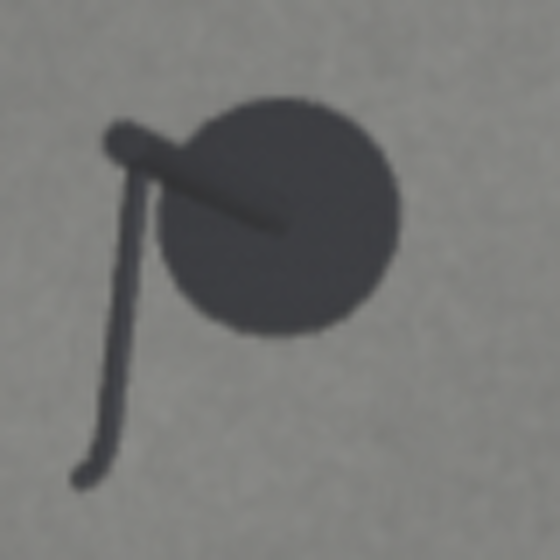

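View pics/s_c1.png

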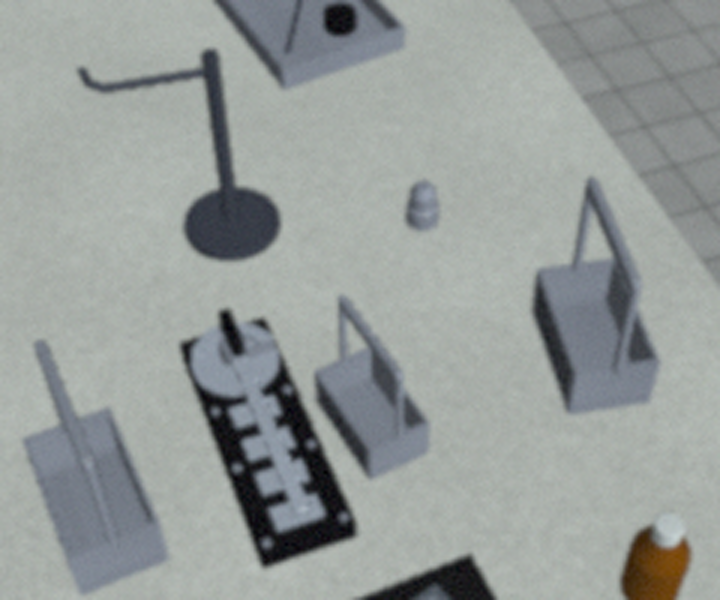

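```bash
cat >> h.py <<'E'
def ray(c,uv,z,T=None):
    T=c['extrinsics'] if T is None else T
    d=np.linalg.inv(c['mtx'])@np.array([uv[0],uv[1],1.]); d=T[:3,:3]@d; o=T[:3,3]
    return (o+d*(z-o[2])/d[2])
def wT(s,c):
    T=np.eye(4);T[:3,:3]=R.from_rotvec(s['orientation']).as_matrix();T[:3,3]=s['tool_pos'];return T@c['tool_from_camera']
def cal():
    return dict(mtx=np.array([[406.39803686,0,277.49810964],[0,406.39803686,214.34455562],[0,0,1]]),extrinsics=np.array([[-0.02997191,-0.98872284,0.14672706,0.39492573],[-0.99954464,0.02913406,-0.00785643,-0.02426907],[0.00349308,-0.14689572,-0.98914582,1.17855885],[0,0,0,1]]))
E
python3 - <<'E'
from h import *
c=cal()
def P(u,v,k,ox,oy,z): return ray(c,(ox+(u+.5)/k-.5,oy+(v+.5)/k-.5),z)[:2].round(4)
print('fix',[P(u,v,7,215,180,.024) for u,v in [(78,330),(667,298),(684,500),(86,535)]])
print('knob',[P(u,v,7,215,180,.076) for u,v in [(118,415),(228,414)]])
print('bar', [P(u,v,7,215,180,.131) for u,v in [(284,157),(540,115)]])
print('base', [P(u,v,7,215,180,.0) for u,v in [(315,282),(547,237)]])
print('basket rim', [P(u,v,7,215,180,.046) for u,v in [(312,268),(547,225),(284,128),(515,85)]])
print('hook', [P(u,v,7,135,195,z) for u,v,z in [(280,217,.012),(123,139,.22),(137,175,.2),(110,435,.2),(85,478,.226)]])
print('mounts', [P(u,v,6,320,180,.031) for u,v in [(148,195),(302,156),(325,371)]])
print('mat', [P(u,v,6,320,180,.003) for u,v in [(38,88),(376,57),(433,481),(82,513)]])
for n,u,v,z in [('bottle',352,152,0.05),('obj',195,161,.05),('slide',415,293,.034),('nearbasket',280,292,.05)]: print(n,ray(c,(u,v),z)[:2].round(3))
E
```

```text
fix [array([0.5348, 0.1156]), array([ 0.5409, -0.1254]), array([ 0.4583, -0.1289]), array([0.4514, 0.1133])]
knob [array([0.4949, 0.0941]), array([0.494 , 0.0514])]
bar [array([0.5847, 0.0249]), array([ 0.5979, -0.0713])]
base [array([0.555 , 0.0193]), array([ 0.5712, -0.0783])]
basket rim [array([0.5545, 0.0187]), array([ 0.5692, -0.0764]), array([0.612 , 0.0286]), array([ 0.627 , -0.0654])]
hook [array([0.544 , 0.2645]), array([0.5457, 0.2666]), array([0.5361, 0.2676]), array([0.4465, 0.2755]), array([0.4312, 0.2756])]
mounts [array([ 0.5661, -0.2243]), array([ 0.5827, -0.2989]), array([ 0.4797, -0.3033])]
mat [array([ 0.6249, -0.178 ]), array([ 0.6356, -0.3452]), array([ 0.4275, -0.3585]), array([ 0.4173, -0.1893])]
bottle [ 0.737 -0.253]
obj [0.724 0.198]
slide [ 0.333 -0.408]
nearbasket [ 0.348 -0.034]
```

```bash
cat > go.py <<'E'
import sys
from h import *
def rel(p,phi):
    s=robot.read_state(); M=R.from_rotvec(s['orientation']).as_matrix()
    c,sn=np.cos(phi),np.sin(phi); G=np.array([[c,sn,0],[sn,-c,0],[0,0,-1.]])
    t=M.T@(np.array(p)-s['tool_pos']); r=R.from_matrix(M.T@G).as_rotvec()
    return t,r,s
if __name__=='__main__':
    a=list(map(float,sys.argv[1:])); 
    for i in range(0,len(a),4):
        t,r,s=rel(a[i:i+3],a[i+3]); print(', '.join('%.4f'%v for v in [*t,*r]))
    print(s['t'],s['tool_pos'].round(4),s['force'].round(2),round(s['opening'],4),'phi',np.arctan2(*R.from_rotvec(s['orientation']).as_matrix()[[1,0],0]).round(4))
E
python3 go.py .35 .35 .36 2.0  .53 -.04 .27 1.6
```

```text
-0.1994, -0.1467, -0.1280, -0.0014, 0.0004, 0.7708
-0.5085, -0.4449, -0.0376, -0.0013, 0.0007, 1.1708
0.15 [0.2172 0.5588 0.2319] [ 0.52 -0.42  0.59] 0.0929 phi 2.7708
```

>>> {"method": "jog_arm", "body": {"steps": [[0,-0.05,-0.037,-0.062,0,0,0.18],[0,-0.1,-0.075,-0.1,0,0,0.36],[0,-0.15,-0.11,-0.128,0,0,0.54],[0,-0.2,-0.147,-0.128,0,0,0.72],[0,-0.25,-0.19,-0.128,0,0,0.9]]}}

```text
t: 0.78
tool_pos: [0.3629, 0.324, 0.3584]
orientation: [1.871, 2.523, 0.0]
force: [0.4, -0.2, 0.2]
opening: 0.0929
```

```bash
python3 go.py .53 -.04 .27 1.6
```

```text
-0.3968, 0.0541, 0.0887, 0.0008, 0.0005, 0.2654
0.775 [0.3629 0.324  0.3584] [ 0.35 -0.23  0.18] 0.0929 phi 1.8654
```

>>> {"method": "jog_arm", "body": {"steps": [[0,-0.06,0.008,0.013,0,0,0.1],[0,-0.12,0.016,0.026,0,0,0.2],[0,-0.18,0.024,0.04,0,0,0.265],[0,-0.24,0.032,0.053,0,0,0.265],[0,-0.3,0.04,0.066,0,0,0.265]]}}

```text
t: 1.4
tool_pos: [0.4887, 0.0466, 0.2921]
orientation: [2.188, 2.253, 0.001]
force: [0.3, 0.5, 0.6]
opening: 0.0929
```

```bash
python3 go.py .53 -.04 .27 1.6
```

```text
-0.0878, 0.0387, 0.0222, 0.0012, 0.0002, 0.0003
1.4 [0.4887 0.0466 0.2921] [0.35 0.48 0.62] 0.0929 phi 1.6003
```

>>> {"method": "jog_arm", "body": {"steps": [[0,-0.05,0.02,0.012,0,0,0],[0,-0.088,0.039,0.022,0,0,0],[0,-0.088,0.039,0.022,0,0,0],[0,-0.088,0.039,0.022,0,0,0]]}}

```text
t: 1.9
tool_pos: [0.53, -0.0399, 0.2699]
orientation: [2.189, 2.253, 0.001]
force: [-0.1, 0.7, -0.3]
opening: 0.0931
```

```bash
python3 go.py .53 -.04 .27 1.6
python3 - <<'E'
from h import *
import pickle
s=robot.read_state(); c=snap('wrist','w1.png'); pickle.dump((s,c),open('w1.pkl','wb')); print(s['dq'].round(3))
E
```

```text
-0.0000, -0.0000, -0.0001, 0.0003, -0.0003, -0.0002
1.9 [ 0.53   -0.0399  0.2699] [-0.05  0.68 -0.33] 0.0931 phi 1.5998
[ 0.025 -0.018 -0.001  0.002 -0.     0.   ]
```

View pics/w1.png

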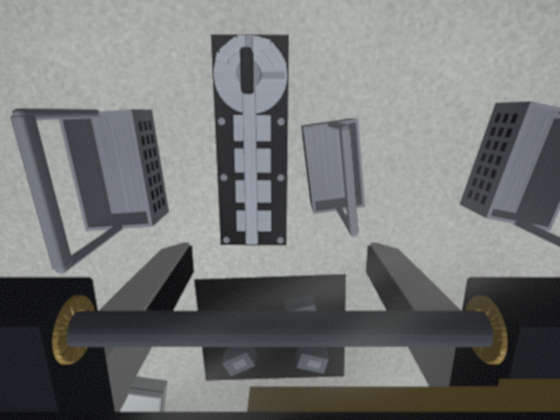

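Run:
```python
import cv2
a=cv2.imread('pics/w1.png')
cv2.imwrite('pics/w1a.png',cv2.resize(a[105:245,290:380],None,fx=4,fy=4,interpolation=cv2.INTER_CUBIC))
cv2.imwrite('pics/w1b.png',cv2.resize(a[25:255,205:295],None,fx=2.6,fy=2.6,interpolation=cv2.INTER_CUBIC))
```

```text
(no output)
```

View pics/w1a.png

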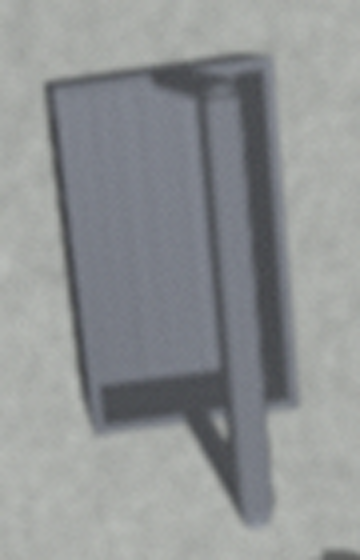

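View pics/w1b.png

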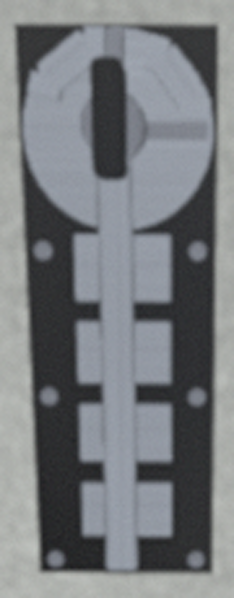

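```bash
cat >> h.py <<'E'
def P(c,T,u,v,k,ox,oy,z): return ray(c,(ox+(u+.5)/k-.5,oy+(v+.5)/k-.5),z,T)[:2].round(4)
E
python3 - <<'E'
from h import *
import pickle
s,c=pickle.load(open('w1.pkl','rb')); T=wT(s,c)
print('bar',[P(c,T,u,v,4,290,105,.131) for u,v in [(223,92),(260,518)]])
print('rim',[P(c,T,u,v,4,290,105,.046) for u,v in [(47,85),(268,55),(298,404),(98,432)]])
print('fix',[P(c,T,u,v,2.6,205,25,.024) for u,v in [(16,26),(217,26),(211,571),(42,571)]])
print('knob',[P(c,T,u,v,2.6,205,25,.076) for u,v in [(107,59),(112,179)]])
print('pk4',[P(c,T,u,v,2.6,205,25,.014) for u,v in [(73,234),(172,234),(172,303),(76,303)]])
E
```

```text
bar [array([0.5842, 0.0243]), array([ 0.6005, -0.0709])]
rim [array([0.5526, 0.0213]), array([0.612 , 0.0309]), array([ 0.6296, -0.0666]), array([ 0.5721, -0.0767])]
fix [array([0.4524, 0.1129]), array([0.5354, 0.1153]), array([ 0.5411, -0.1263]), array([ 0.4586, -0.1286])]
knob [array([0.495 , 0.0929]), array([0.4969, 0.0517])]
pk4 [array([0.4739, 0.0305]), array([0.5184, 0.0318]), array([0.5191, 0.0012]), array([ 0.475, -0.   ])]
```

```bash
python3 go.py .592 -.023 .165 1.741 .592 -.023 .135 1.741
```

```text
0.0146, 0.0622, 0.1054, 0.0011, -0.0001, -0.1402
0.0146, 0.0622, 0.1354, 0.0011, -0.0001, -0.1402
1.95 [ 0.5301 -0.0395  0.2703] [-0.9   0.3   0.07] 0.093 phi 1.6008
```

>>> {"method": "jog_arm", "body": {"steps": [[0.3,0.008,0.035,0.05,0,0,-0.07],[0.3,0.0146,0.0622,0.1,0,0,-0.14],[0.3,0.0146,0.0622,0.1054,0,0,-0.14],[0.3,0.0146,0.0622,0.1054,0,0,-0.14]], "force": 30}}

```text
t: 2.45
tool_pos: [0.5917, -0.0221, 0.1658]
orientation: [2.024, 2.402, 0.001]
force: [-0.0, 1.0, 0.7]
opening: 0.0655
```

```bash
python3 go.py .592 -.023 .165 1.741 .592 -.023 .135 1.741;python3 - <<'E'
from h import *
snap('wrist','w2.png')
E
```

```text
-0.0009, 0.0001, 0.0008, 0.0011, 0.0000, 0.0004
-0.0009, 0.0001, 0.0308, 0.0011, 0.0000, 0.0004
2.45 [ 0.5917 -0.0221  0.1658] [-0.04  0.99  0.73] 0.0655 phi 1.7414
```

View pics/w2.png

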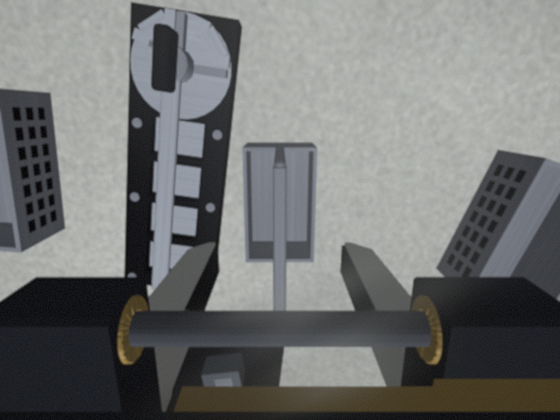

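The bar lies along column 280, centred between the fingers (215..345), so it is aligned. I'll descend and grip.

>>> {"method": "jog_arm", "body": {"steps": [[0.3,-0.001,0,0.03,0,0,0],[0.3,-0.001,0,0.0308,0,0,0],[1,-0.001,0,0.0308,0,0,0],[1,-0.001,0,0.0308,0,0,0],[1,-0.001,0,0.0308,0,0,0]], "force": 35}}

```text
t: 3.12
tool_pos: [0.5933, -0.0236, 0.1376]
orientation: [2.022, 2.399, 0.005]
force: [0.0, 0.2, -0.2]
opening: 0.0399
```

>>> {"method": "jog_arm", "body": {"steps": [[1,0,0,0,0,0,0],[1,0,0,0,0,0,0],[1,0,0,-0.02,0,0,0],[1,0,0,-0.05,0,0,0],[1,0,0,-0.05,0,0,0]]}}

```text
t: 3.75
tool_pos: [0.5954, -0.0238, 0.1923]
orientation: [2.018, 2.395, 0.011]
force: [0.1, 0.6, 1.1]
opening: 0.0004
```

```bash
python3 go.py .592 -.023 .265 1.741 .45 .1 .265 1.48;python3 - <<'E'
from h import *
snap('wrist','w3.png'); snap('side','s3.png')
E
```

```text
0.0012, -0.0023, -0.0727, 0.0117, 0.0032, -0.0000
0.1464, -0.1214, -0.0746, 0.0120, 0.0017, 0.2610
3.75 [ 0.5954 -0.0238  0.1923] [0.08 0.58 1.07] 0.0004 phi 1.741
```

View pics/w3.png

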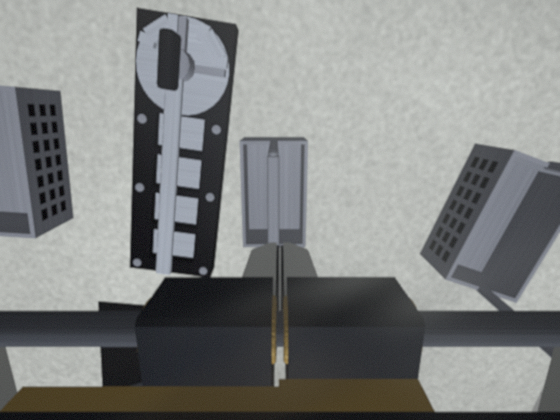

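View pics/s3.png

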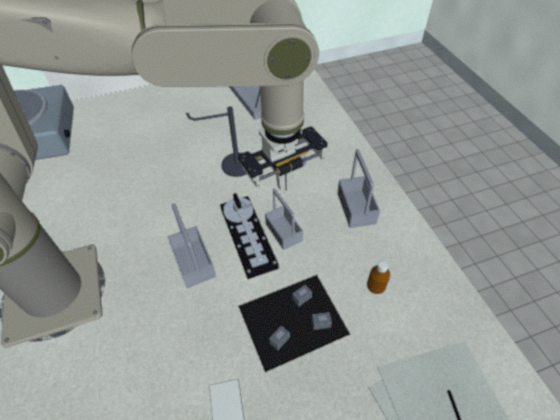

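The fingers were still closing when I lifted, so the grip was missed, and the basket stands undisturbed. I'll redo it with more closing time.

>>> {"method": "jog_arm", "body": {"steps": [[0.7,0.001,-0.003,-0.01,0.0117,0.003,0],[0.7,0.001,-0.003,-0.01,0.0117,0.003,0],[0.7,0.001,-0.003,-0.01,0.0117,0.003,0],[0.7,0.001,-0.003,-0.01,0.0117,0.003,0]]}}

```text
t: 4.35
tool_pos: [0.5901, -0.0231, 0.1981]
orientation: [-2.022, -2.399, 0.005]
force: [0.4, 0.1, -0.3]
opening: 0.0277
```

```bash
python3 go.py .592 -.023 .165 1.741 .592 -.023 .134 1.741
```

```text
-0.0003, 0.0020, 0.0331, -0.0056, -0.0015, -0.0000
-0.0003, 0.0022, 0.0641, -0.0056, -0.0015, -0.0000
4.35 [ 0.5901 -0.0231  0.1981] [ 0.41  0.1  -0.34] 0.0277 phi 1.741
```

>>> {"method": "jog_arm", "body": {"steps": [[0.7,0,0.002,0.033,-0.0056,-0.0015,0],[0.7,0,0.002,0.064,-0.0056,-0.0015,0],[0.7,0,0.002,0.064,-0.0056,-0.0015,0]]}}

```text
t: 4.72
tool_pos: [0.5892, -0.0224, 0.1308]
orientation: [-2.021, -2.398, 0.006]
force: [0.4, 0.5, 0.3]
opening: 0.0278
```

```bash
python3 go.py .592 -.023 .134 1.741
```

```text
-0.0010, 0.0026, -0.0033, -0.0063, -0.0018, -0.0000
4.725 [ 0.5892 -0.0224  0.1308] [0.43 0.51 0.33] 0.0278 phi 1.741
```

>>> {"method": "jog_arm", "body": {"steps": [[0.7,-0.001,0.0026,-0.003,-0.006,-0.002,0],[0.7,-0.001,0.0026,-0.003,-0.006,-0.002,0],[0.7,-0.001,0.0026,-0.003,-0.006,-0.002,0],[0.7,-0.001,0.0026,-0.003,-0.006,-0.002,0]]}}

```text
t: 5.22
tool_pos: [0.5924, -0.023, 0.1345]
orientation: [2.024, 2.402, 0.0]
force: [0.5, -0.6, 0.4]
opening: 0.0281
```

```bash
python3 go.py .592 -.023 .134 1.741
```

```text
0.0001, -0.0003, 0.0005, 0.0008, 0.0005, -0.0000
5.225 [ 0.5924 -0.023   0.1345] [ 0.5  -0.56  0.43] 0.0281 phi 1.741
```

Settled now: the earlier errors were transient lag. Closing.

>>> {"method": "jog_arm", "body": {"steps": [[1,0,0,0,0,0,0],[1,0,0,0,0,0,0],[1,0,0,0,0,0,0],[1,0,0,0,0,0,0],[1,0,0,0,0,0,0]], "force": 35}}

```text
t: 5.85
tool_pos: [0.5923, -0.0231, 0.1345]
orientation: [2.024, 2.402, 0.0]
force: [-1.2, -0.6, 0.8]
opening: 0.0076
```

>>> {"method": "jog_arm", "body": {"steps": [[1,0,0,0,0,0,0],[1,0,0,-0.02,0,0,0],[1,0,0,-0.05,0,0,0],[1,0,0,-0.05,0,0,0]]}}

```text
t: 6.35
tool_pos: [0.5946, -0.0233, 0.1887]
orientation: [2.02, 2.397, 0.006]
force: [0.5, 0.8, -0.9]
opening: 0.0078
```

```bash
python3 go.py .592 -.023 .265 1.741 .46 .1 .265 1.48;python3 - <<'E'
from h import *
snap('side','s4.png');snap('wrist','w4.png')
E
```

```text
0.0005, -0.0019, -0.0763, 0.0072, 0.0025, -0.0000
0.1441, -0.1112, -0.0775, 0.0075, 0.0015, 0.2610
6.35 [ 0.5946 -0.0233  0.1887] [ 0.48  0.8  -0.92] 0.0078 phi 1.741
```

View pics/s4.png

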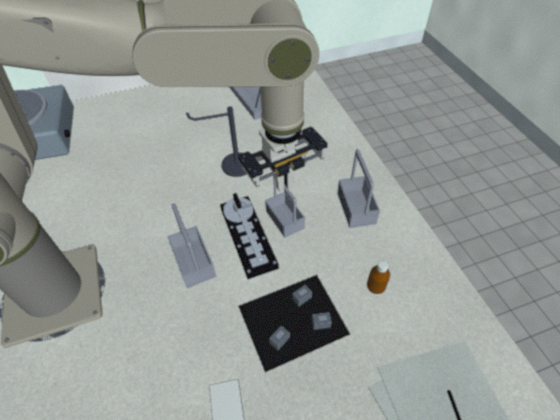

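View pics/w4.png

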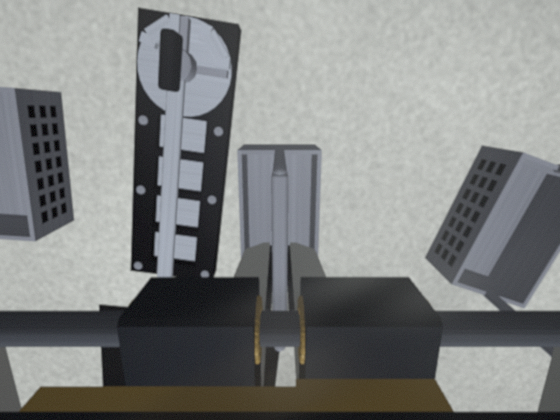

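>>> {"method": "jog_arm", "body": {"steps": [[1,0,-0.002,-0.04,0.007,0.002,0],[1,0.0,-0.002,-0.072,0.007,0.002,0.0],[1,0.035,-0.03,-0.073,0.007,0.002,0.06],[1,0.07,-0.056,-0.073,0.007,0.002,0.12],[1,0.1,-0.085,-0.073,0.007,0.002,0.2]]}}

```text
t: 7.08
tool_pos: [0.49, 0.062, 0.2558]
orientation: [-2.252, -2.181, 0.007]
force: [-0.3, 1.0, -1.4]
opening: 0.0075
```

```bash
python3 go.py .38 .13 .262 1.483 .37 .279 .262 1.483
```

```text
0.0644, -0.1122, -0.0052, -0.0077, -0.0007, 0.0557
0.2130, -0.1270, -0.0050, -0.0077, -0.0007, 0.0557
7.075 [0.49   0.062  0.2558] [-0.33  0.99 -1.44] 0.0075 phi 1.5387
```

>>> {"method": "jog_arm", "body": {"steps": [[1,0.032,-0.045,-0.004,-0.007,0,0.05],[1,0.064,-0.09,-0.004,-0.007,0,0.055],[1,0.11,-0.118,-0.004,-0.007,0,0.055],[1,0.16,-0.125,-0.004,-0.007,0,0.055],[1,0.18,-0.127,-0.004,-0.007,0,0.055]]}}

```text
t: 7.7
tool_pos: [0.3674, 0.248, 0.2596]
orientation: [-2.312, -2.124, 0.002]
force: [0.4, -1.0, -2.0]
opening: 0.0076
```

```bash
python3 go.py .37 .28 .262 1.483
python3 - <<'E'
from h import *
import pickle
s=robot.read_state(); c=snap('top','t5.png'); snap('side','s5.png')
E
```

```text
0.0322, -0.0002, -0.0024, -0.0024, -0.0003, 0.0032
7.7 [0.3674 0.248  0.2596] [ 0.43 -1.04 -1.97] 0.0076 phi 1.4862
```

View pics/s5.png

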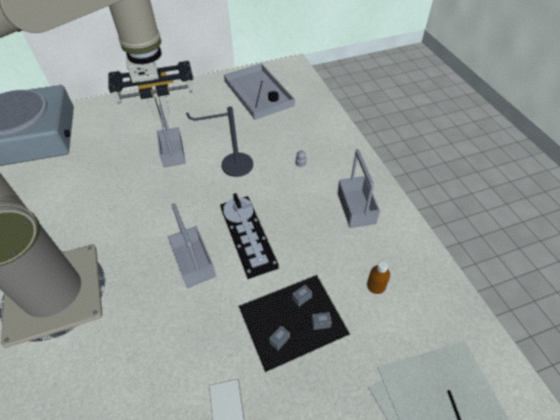

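>>> {"method": "jog_arm", "body": {"steps": [[1,0.032,0,-0.002,0,0,0],[1,0.032,0,-0.002,0,0,0],[1,0.032,0,-0.002,0,0,0]]}}

```text
t: 8.18
tool_pos: [0.3703, 0.2783, 0.2606]
orientation: [-2.312, -2.124, 0.006]
force: [0.7, -0.2, -1.7]
opening: 0.0078
```

```bash
python3 go.py .485 .271 .262 1.483
python3 - <<'E'
from h import *
import pickle
s=robot.read_state(); c=snap('wrist','w6.png'); snap('side','s6.png')
a=cv2.imread('pics/s6.png'); cv2.imwrite('pics/s6c.png',cv2.resize(a[60:190,90:270],None,fx=4,fy=4,interpolation=cv2.INTER_CUBIC))
E
```

```text
0.0024, 0.1149, -0.0019, -0.0042, 0.0016, 0.0034
8.175 [0.3703 0.2783 0.2606] [ 0.66 -0.19 -1.7 ] 0.0078 phi 1.4864
```

View pics/s6c.png

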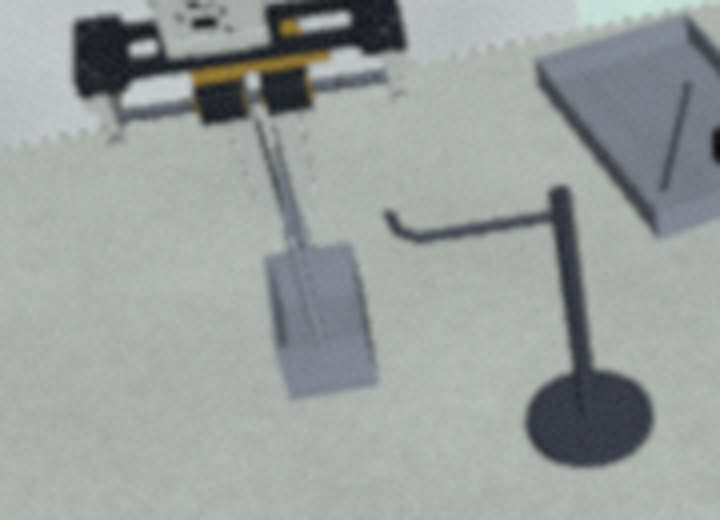

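View pics/w6.png

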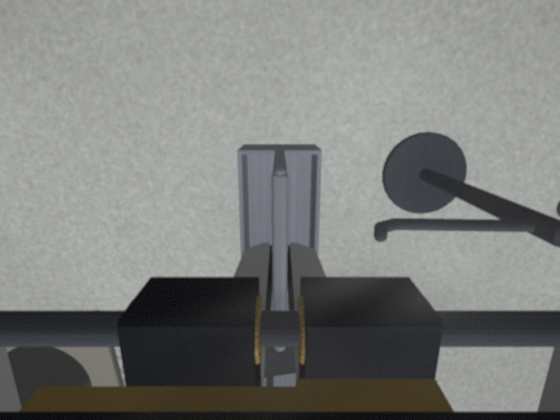

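Run:
```python
from h import *
s=robot.read_state(); c=robot.read_camera('wrist'); T=wT(s,c)
print(ray(c,(380,233),.226,T),ray(c,(400,224.5),.2,T),ray(c,(500,225),.2,T),ray(c,(424,172),.012,T))
```

```text
[0.43035765 0.27986559 0.226     ] [0.45100456 0.27449645 0.2       ] [0.51745094 0.26851745 0.2       ] [0.54363205 0.26888245 0.012     ]
```

>>> {"method": "jog_arm", "body": {"steps": [[1,0.002,0.035,-0.002,-0.004,0.001,0],[1,0.002,0.07,-0.002,-0.004,0.001,0],[1,0.002,0.1,-0.002,-0.004,0.001,0],[1,0.002,0.114,-0.002,-0.004,0.001,0],[1,0.002,0.114,-0.002,-0.004,0.001,0]]}}

```text
t: 8.95
tool_pos: [0.4845, 0.2702, 0.2626]
orientation: [-2.315, -2.123, -0.0]
force: [-0.1, 1.0, -1.3]
opening: 0.0075
```

```bash
python3 go.py .485 .2715 .221 1.483
python3 - <<'E'
from h import *
snap('side','s7.png');snap('wrist','w7.png')
a=cv2.imread('pics/s7.png'); cv2.imwrite('pics/s7c.png',cv2.resize(a[60:190,120:300],None,fx=4,fy=4,interpolation=cv2.INTER_CUBIC))
E
```

```text
0.0014, 0.0004, 0.0416, 0.0000, -0.0002, 0.0014
8.95 [0.4845 0.2702 0.2626] [-0.15  1.03 -1.29] 0.0075 phi 1.4844
```

View pics/s7c.png

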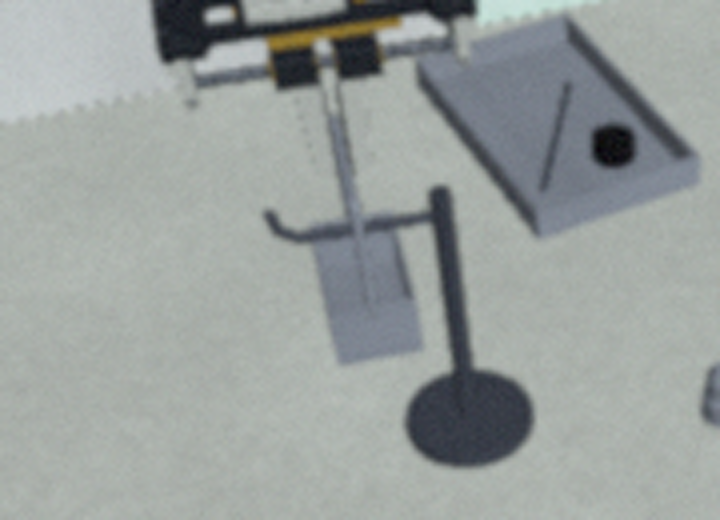

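View pics/w7.png

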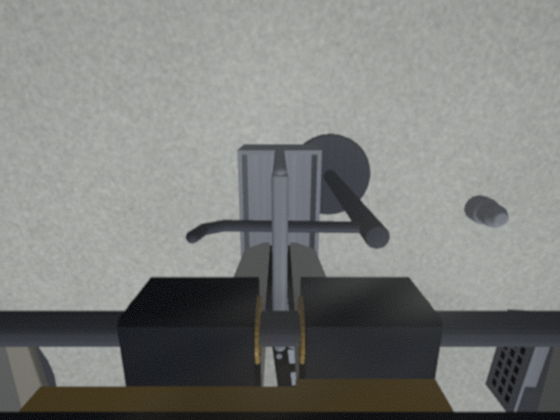

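The hook arm passes under the bar and over the rim (wrist row ~226). Lowering.

>>> {"method": "jog_arm", "body": {"steps": [[1,0.001,0,0.02,0,0,0],[1,0.001,0,0.035,0,0,0],[1,0.001,0,0.04,0,0,0],[1,0.001,0,0.0415,0,0,0],[1,0.001,0,0.0415,0,0,0]]}}

```text
t: 9.68
tool_pos: [0.4838, 0.2718, 0.2217]
orientation: [-2.314, -2.125, -0.001]
force: [-0.0, -0.7, -1.0]
opening: 0.0076
```

```bash
python3 go.py .485 .2715 .2195 1.483
```

```text
-0.0002, 0.0012, 0.0022, 0.0006, -0.0007, 0.0026
9.675 [0.4838 0.2718 0.2217] [-0.02 -0.67 -1.03] 0.0076 phi 1.4856
```

>>> {"method": "jog_arm", "body": {"steps": [[1,0,0.001,0.001,0,0,0],[1,0,0.001,0.002,0,0,0],[1,0,0.001,0.003,0,0,0],[1,0,0.001,0.003,0,0,0]]}}

```text
t: 10.18
tool_pos: [0.4851, 0.2718, 0.2192]
orientation: [2.314, 2.125, 0.003]
force: [-0.3, -1.0, 1.8]
opening: 0.0079
```

```bash
python3 go.py .485 .2715 .2195 1.483
```

```text
-0.0003, -0.0000, -0.0003, 0.0014, -0.0010, 0.0026
10.175 [0.4851 0.2718 0.2192] [-0.32 -0.99  1.8 ] 0.0079 phi 1.4856
```

Contact felt (Fz −1.0 → +1.8). I'll open partway, since the post is close.

>>> {"method": "jog_arm", "body": {"steps": [[0.72,0,0,0,0,0,0],[0.72,0,0,0,0,0,0],[0.72,0,0,0,0,0,0],[0.72,0,0,-0.005,0,0,0],[0.72,0,0,-0.03,0,0,0]]}}

```text
t: 10.8
tool_pos: [0.484, 0.2713, 0.2478]
orientation: [-2.314, -2.124, 0.003]
force: [-0.2, 0.4, 0.6]
opening: 0.0258
```

>>> {"method": "jog_arm", "body": {"steps": [[0.72,0,0,-0.06,0,0,0],[0.72,0,0,-0.09,0,0,0],[0.72,0,0,-0.09,0,0,0]]}}

```text
t: 11.18
tool_pos: [0.4854, 0.2719, 0.3418]
orientation: [2.313, 2.124, 0.007]
force: [0.5, -0.1, -0.8]
opening: 0.026
```

```bash
python3 go.py .495 .073 .3 1.596
python3 - <<'E'
from h import *
snap('side','s8.png');snap('wrist','w8.png')
a=cv2.imread('pics/s8.png'); cv2.imwrite('pics/s8c.png',cv2.resize(a[60:190,120:300],None,fx=4,fy=4,interpolation=cv2.INTER_CUBIC))
E
```

```text
-0.1975, 0.0263, 0.0414, 0.0038, -0.0021, -0.1104
11.175 [0.4854 0.2719 0.3418] [ 0.5  -0.13 -0.83] 0.026 phi 1.4856
```

View pics/s8c.png

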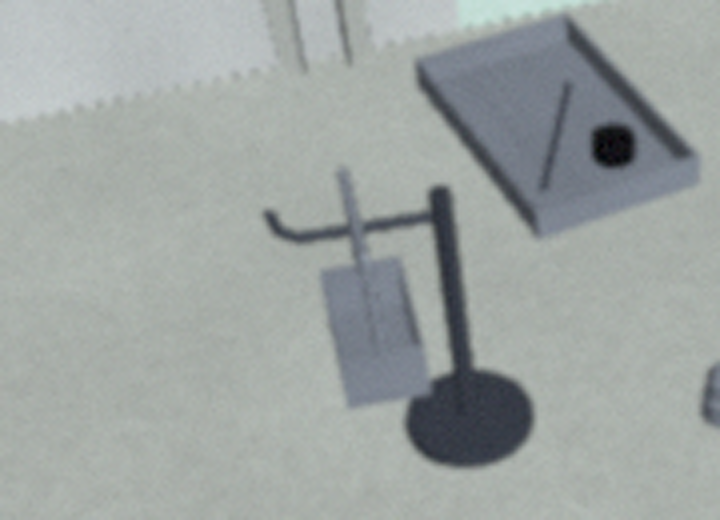

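View pics/w8.png

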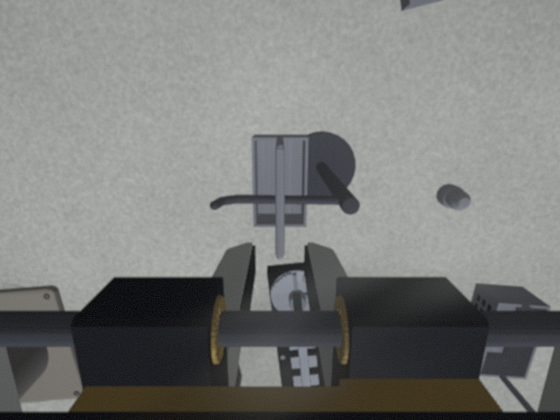

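>>> {"method": "jog_arm", "body": {"steps": [[0.6,-0.05,0.006,0.0,0,0,-0.03],[0.6,-0.1,0.013,0.02,0,0,-0.06],[0.6,-0.15,0.02,0.04,0,0,-0.1],[0.6,-0.1975,0.0263,0.06,0.004,-0.002,-0.11],[0.6,-0.1975,0.0263,0.1,0.004,-0.002,-0.11]]}}

```text
t: 11.9
tool_pos: [0.4934, 0.0691, 0.2362]
orientation: [-2.197, -2.243, 0.01]
force: [0.3, 1.1, -0.3]
opening: 0.0368
```

```bash
python3 go.py .495 .073 .12 1.596
```

```text
0.0042, 0.0024, 0.1162, -0.0060, 0.0033, -0.0044
11.9 [0.4934 0.0691 0.2362] [ 0.35  1.13 -0.3 ] 0.0368 phi 1.5916
```

>>> {"method": "jog_arm", "body": {"steps": [[0.6,0.004,0.002,0.05,-0.006,0.003,-0.004],[0.6,0.004,0.002,0.1,-0.006,0.003,-0.004],[0.6,0.004,0.002,0.116,-0.006,0.003,-0.004],[0.6,0.004,0.002,0.116,-0.006,0.003,-0.004],[0.6,0.004,0.002,0.116,-0.006,0.003,-0.004]]}}

```text
t: 12.52
tool_pos: [0.496, 0.0729, 0.1223]
orientation: [2.192, 2.247, 0.003]
force: [0.4, -0.1, 0.9]
opening: 0.0376
```

```bash
python3 go.py .495 .073 .073 1.596;python3 - <<'E'
from h import *
snap('wrist','w9.png')
E
```

```text
0.0001, -0.0012, 0.0493, 0.0029, 0.0002, -0.0003
12.525 [0.496  0.0729 0.1223] [ 0.37 -0.1   0.91] 0.0376 phi 1.5957
```

View pics/w9.png

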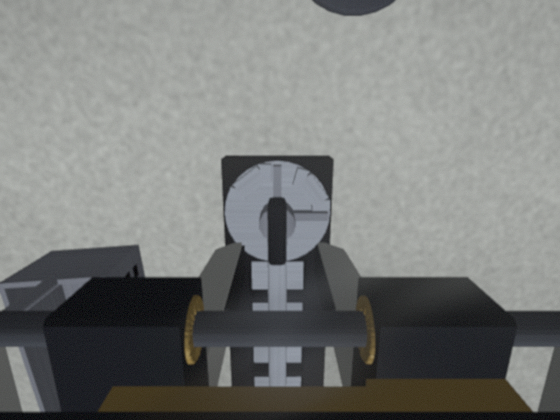

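Knob centred (col ~278, fingers 240–320). Descend, settle, and grip.

>>> {"method": "jog_arm", "body": {"steps": [[0.6,0,-0.001,0.03,0.003,0,0],[0.6,0,-0.001,0.049,0.003,0,0],[0.6,0,-0.001,0.049,0.003,0,0],[0.6,0,-0.001,0.049,0.003,0,0],[0.6,0,-0.001,0.049,0.003,0,0]]}}

```text
t: 13.2
tool_pos: [0.4966, 0.073, 0.0752]
orientation: [2.192, 2.247, 0.004]
force: [0.1, -0.5, -0.1]
opening: 0.037
```

>>> {"method": "jog_arm", "body": {"steps": [[1,0,0,0,0,0,0],[1,0,0,0,0,0,0],[1,0,0,0,0,0,0],[1,0,0,0,0,0,0],[1,0,0,0,0,0,0]], "force": 45}}

```text
t: 13.82
tool_pos: [0.4953, 0.073, 0.0753]
orientation: [2.193, 2.249, -0.0]
force: [-8.6, -0.8, 9.7]
opening: 0.0115
```

```bash
python3 go.py .495 .073 .073 1.596
```

```text
0.0000, -0.0003, 0.0023, 0.0001, 0.0003, -0.0001
13.825 [0.4953 0.073  0.0753] [-8.64 -0.81  9.74] 0.0115 phi 1.5959
```

>>> {"method": "jog_arm", "body": {"steps": [[1,0,0,-0.004,0,0,0],[1,0,0,-0.008,0,0,0],[1,0,0,-0.0125,0,0,0],[1,0,0,-0.0125,0,0,0],[1,0,0,-0.0125,0,0,0]]}}

```text
t: 14.45
tool_pos: [0.4947, 0.0729, 0.0872]
orientation: [-2.193, -2.249, 0.002]
force: [-0.7, -0.2, -10.5]
opening: 0.0115
```

```bash
python3 go.py .495 .073 .073 1.596
python3 - <<'E'
from h import *
snap('side','s10.png');snap('wrist','w10.png')
a=cv2.imread('pics/s10.png'); cv2.imwrite('pics/s10c.png',cv2.resize(a[170:290,200:320],None,fx=5,fy=5,interpolation=cv2.INTER_CUBIC))
E
```

```text
0.0001, 0.0003, 0.0142, -0.0012, 0.0003, -0.0001
14.45 [0.4947 0.0729 0.0872] [ -0.67  -0.17 -10.46] 0.0115 phi 1.5959
```

View pics/w10.png

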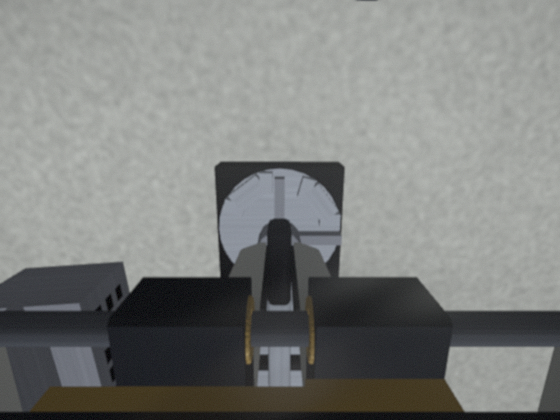

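View pics/s10c.png

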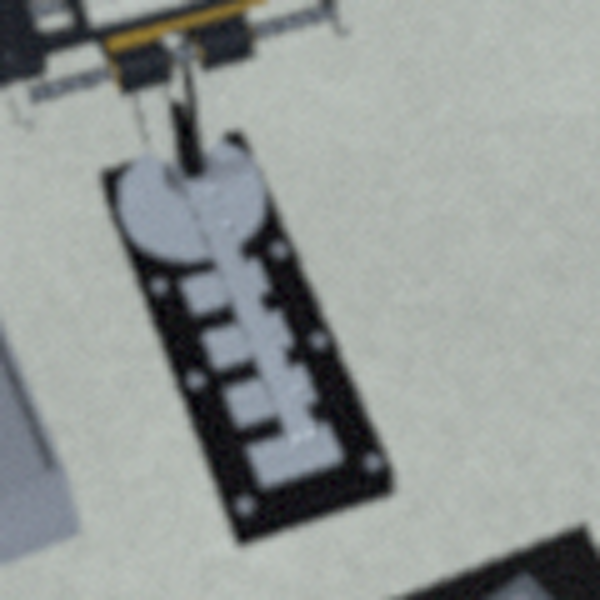

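>>> {"method": "jog_arm", "body": {"steps": [[1,0,0,0,0,0,-0.12],[1,0,0,0,0,0,-0.26],[1,0,0,0,0,0,-0.4],[1,0,0,0,0,0,-0.5],[1,0,0,0,0,0,-0.5]]}}

```text
t: 15.18
tool_pos: [0.4947, 0.073, 0.0872]
orientation: [-1.569, -2.721, 0.001]
force: [0.2, 0.8, -8.9]
opening: 0.0119
```

```bash
python3 go.py .495 .073 .0872 2.896
```

```text
-0.0001, 0.0002, 0.0000, -0.0008, -0.0008, -0.8007
15.175 [0.4947 0.073  0.0872] [ 0.15  0.82 -8.87] 0.0119 phi 2.0953
```

>>> {"method": "jog_arm", "body": {"steps": [[1,0,0,0,0,0,-0.16],[1,0,0,0,0,0,-0.32],[1,0,0,0,0,0,-0.48],[1,0,0,0,0,0,-0.62],[1,0,0,0,0,0,-0.72]]}}

```text
t: 15.8
tool_pos: [0.4947, 0.0732, 0.0871]
orientation: [-0.509, -3.099, 0.0]
force: [0.6, 0.8, -9.7]
opening: 0.0112
```

```bash
python3 go.py .495 .073 .0872 2.896
```

```text
-0.0004, -0.0000, -0.0001, -0.0002, -0.0013, -0.0798
15.8 [0.4947 0.0732 0.0871] [ 0.63  0.8  -9.66] 0.0112 phi 2.8162
```

>>> {"method": "jog_arm", "body": {"steps": [[1,0,0,0,0,0,-0.05],[1,0,0,0,0,0,-0.1],[1,0,0,0,0,0,-0.1],[1,0,0,0,0,0,-0.1]]}}

```text
t: 16.3
tool_pos: [0.4947, 0.0732, 0.0871]
orientation: [-0.357, -3.12, -0.0]
force: [-0.3, 0.6, -10.1]
opening: 0.0117
```

```bash
python3 go.py .495 .073 .0872 2.896
python3 - <<'E'
from h import *
print(robot.read_state()['wrist_torque'])
snap('wrist','w11.png')
E
```

```text
-0.0004, -0.0001, -0.0001, -0.0000, -0.0014, 0.0179
16.3 [0.4947 0.0732 0.0871] [ -0.26   0.61 -10.11] 0.0117 phi 2.9139
[ 0.29371494 -0.13136447 -0.29009741]
```

View pics/w11.png

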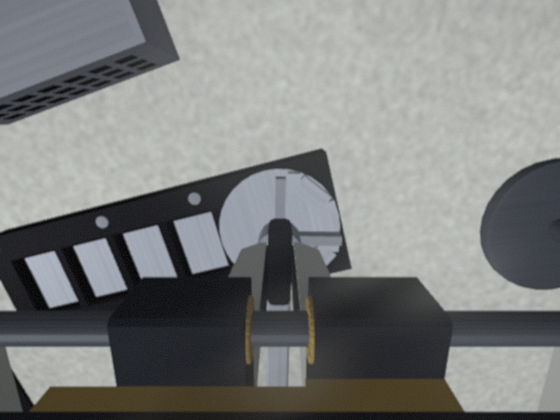

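>>> {"method": "jog_arm", "body": {"steps": [[1,0,0,0.004,0,0,0],[1,0,0,0.008,0,0,0],[1,0,0,0.012,0,0,0],[1,0,0,0.012,0,0,0],[1,0,0,0.012,0,0,0]]}}

```text
t: 16.98
tool_pos: [0.4949, 0.0732, 0.0754]
orientation: [-0.356, -3.12, -0.0]
force: [-2.8, 0.2, -2.3]
opening: 0.0115
```

```bash
python3 go.py .495 .073 .0872 2.896
```

```text
-0.0002, -0.0002, -0.0118, 0.0001, -0.0009, 0.0182
16.975 [0.4949 0.0732 0.0754] [-2.85  0.22 -2.33] 0.0115 phi 2.9142
```

Down at the original height with the spring load nearly gone. Release and rise.

>>> {"method": "jog_arm", "body": {"steps": [[0.5,0,0,0,0,0,0],[0.5,0,0,0,0,0,0],[0.5,0,0,0,0,0,0],[0.5,0,0,-0.01,0,0,0],[0.5,0,0,-0.05,0,0,0]]}}

```text
t: 17.6
tool_pos: [0.4929, 0.0731, 0.124]
orientation: [-0.356, -3.115, 0.001]
force: [0.4, 0.5, -0.5]
opening: 0.0459
```

>>> {"method": "jog_arm", "body": {"steps": [[0.3,0,0,-0.06,0,0,0.15],[0.3,0,0,-0.12,0,0,0.3],[0.3,0,0,-0.12,0,0,0.45],[0.3,0,0,-0.12,0,0,0.6],[0.3,0,0,-0.12,0,0,0.6]]}}

```text
t: 18.23
tool_pos: [0.4937, 0.0731, 0.2449]
orientation: [-1.26, -2.873, 0.003]
force: [-0.9, -0.6, -0.5]
opening: 0.0651
```

```bash
python3 go.py .52 -.17 .27 1.596
python3 - <<'E'
from h import *
snap('side','s12.png');snap('top','t12.png')
a=cv2.imread('pics/s12.png'); cv2.imwrite('pics/s12c.png',cv2.resize(a[90:290,180:360],None,fx=3,fy=3,interpolation=cv2.INTER_CUBIC))
E
```

```text
-0.1965, -0.1455, -0.0252, -0.0046, -0.0019, 0.7193
18.225 [0.4937 0.0731 0.2449] [-0.92 -0.63 -0.51] 0.0651 phi 2.3153
```

View pics/s12c.png

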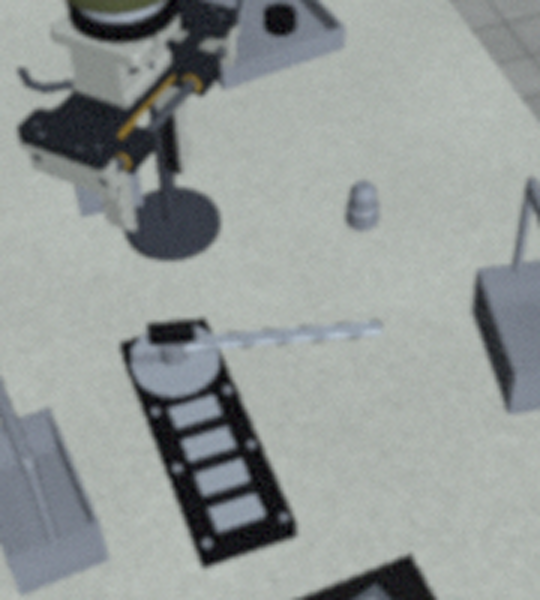

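View pics/t12.png

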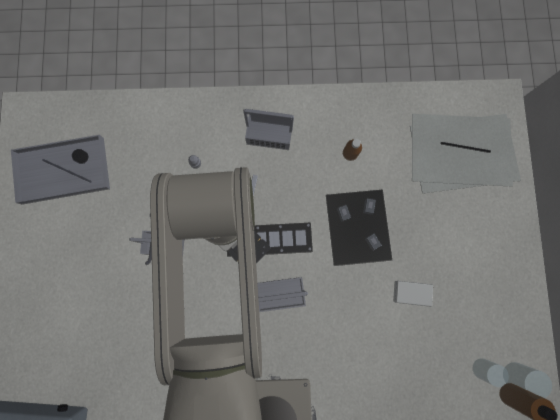

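```bash
python3 go.py .52 -.31 .25 1.596
```

```text
-0.2990, -0.2409, -0.0058, -0.0054, -0.0022, 0.7218
18.325 [0.4936 0.0731 0.2443] [ 0.27  0.09 -1.3 ] 0.0651 phi 2.3178
```

>>> {"method": "jog_arm", "body": {"steps": [[0.3,-0.045,-0.036,-0.006,-0.005,-0.002,0.15],[0.3,-0.09,-0.072,-0.006,-0.005,-0.002,0.3],[0.3,-0.135,-0.108,-0.006,-0.005,-0.002,0.45],[0.3,-0.18,-0.145,-0.006,-0.005,-0.002,0.6],[0.3,-0.225,-0.18,-0.006,-0.005,-0.002,0.72]]}}

```text
t: 18.95
tool_pos: [0.5142, -0.2162, 0.2503]
orientation: [-2.193, -2.249, 0.0]
force: [1.1, 0.5, 0.9]
opening: 0.0649
```

```bash
python3 go.py .52 -.31 .25 1.596
```

```text
-0.0939, 0.0034, 0.0003, -0.0003, -0.0001, 0.0004
18.95 [ 0.5142 -0.2162  0.2503] [1.14 0.53 0.86] 0.0649 phi 1.5964
```

>>> {"method": "jog_arm", "body": {"steps": [[0.3,-0.05,0.003,0,0,0,0],[0.3,-0.094,0.003,0,0,0,0],[0.3,-0.094,0.003,0,0,0,0],[0.3,-0.094,0.003,0,0,0,0]]}}

```text
t: 19.45
tool_pos: [0.5195, -0.3097, 0.25]
orientation: [-2.191, -2.25, -0.0]
force: [-0.8, 0.3, 1.0]
opening: 0.0653
```

```bash
python3 go.py .52 -.31 .25 1.596
python3 - <<'E'
from h import *
import pickle
s=robot.read_state(); c=snap('wrist','w13.png'); pickle.dump((s,c),open('w13.pkl','wb'))
a=cv2.imread('pics/w13.png'); cv2.imwrite('pics/w13c.png',cv2.resize(a[60:300,180:420],None,fx=2.5,fy=2.5,interpolation=cv2.INTER_CUBIC))
E
```

```text
-0.0004, 0.0005, -0.0000, -0.0008, -0.0010, 0.0016
19.45 [ 0.5195 -0.3097  0.25  ] [-0.8   0.31  1.04] 0.0653 phi 1.5976
```

View pics/w13.png

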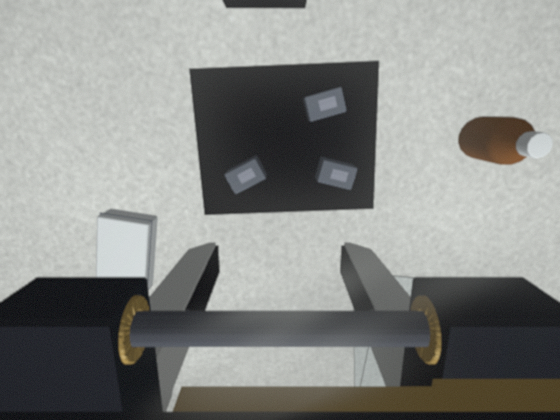

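View pics/w13c.png

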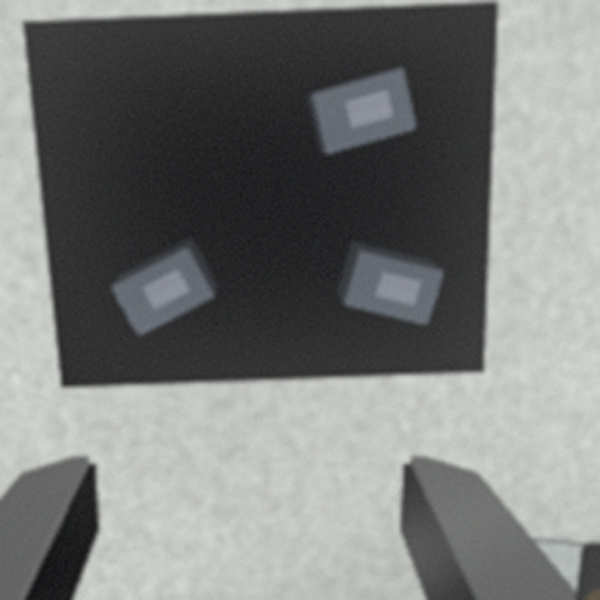

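```bash
cat > mounts.py <<'E'
from h import *
import pickle,sys
def find(f,roi,th,name,z=.031):
    s,c=pickle.load(open(f,'rb')); T=wT(s,c)
    x0,y0,x1,y1=roi; k=4
    g=cv2.cvtColor(c['image'],cv2.COLOR_RGB2GRAY)[y0:y1,x0:x1]; g=cv2.resize(g,None,fx=k,fy=k,interpolation=cv2.INTER_CUBIC)
    b=(g>th).astype(np.uint8); o=cv2.cvtColor(g,cv2.COLOR_GRAY2BGR)
    for q in cv2.findContours(b,cv2.RETR_EXTERNAL,cv2.CHAIN_APPROX_NONE)[0]:
        if not 200<cv2.contourArea(q)/k/k<3500: continue
        bx=cv2.boxPoints(cv2.minAreaRect(q)); w=np.array([P(c,T,u,v,k,x0,y0,z) for u,v in bx])
        e=[w[1]-w[0],w[2]-w[1]]; l=[np.linalg.norm(v) for v in e]; d=e[int(np.argmax(l))]
        print('ctr',w.mean(0).round(4),'size',np.round(l,4),'yaw',round(float((np.arctan2(d[1],d[0])+np.pi/2)%np.pi-np.pi/2),3))
        cv2.drawContours(o,[bx.astype(int)],-1,(0,0,255),1)
    cv2.imwrite('pics/'+name,o)
E
python3 - <<'E'
from mounts import *
s,c=pickle.load(open('w13.pkl','rb')); g=cv2.cvtColor(c['image'],cv2.COLOR_RGB2GRAY)
print(g[104,310:350]); print(g[160:195,340])
for th in (75,85): find('w13.pkl',(205,75,370,205),th,'m13.png')
E
```

```text
[107 109 110 111 108 108 107 108 114 134 139 143 141 143 143 144 145 146
 146 145 144 145 147 149 148 145 134 115 107 107 108 108 107 107  98  67
  46  42  48  43]
[ 47  55  62  71  88 101 104 105 105 112 124 138 144 141 141 142 144 145
 143 145 134 118 107 106 108 110 106  84  58  51  49  51  48  50  50]
ctr [ 0.5838 -0.3   ] size [0.0265 0.0405] yaw -0.222
ctr [ 0.4804 -0.3044] size [0.04   0.0265] yaw 0.517
ctr [ 0.5658 -0.2251] size [0.0409 0.0262] yaw 0.288
ctr [ 0.5838 -0.3   ] size [0.0254 0.0396] yaw -0.219
ctr [ 0.4804 -0.3046] size [0.0391 0.0254] yaw 0.519
ctr [ 0.5658 -0.225 ] size [0.0399 0.0256] yaw 0.287
```

View pics/m13.png

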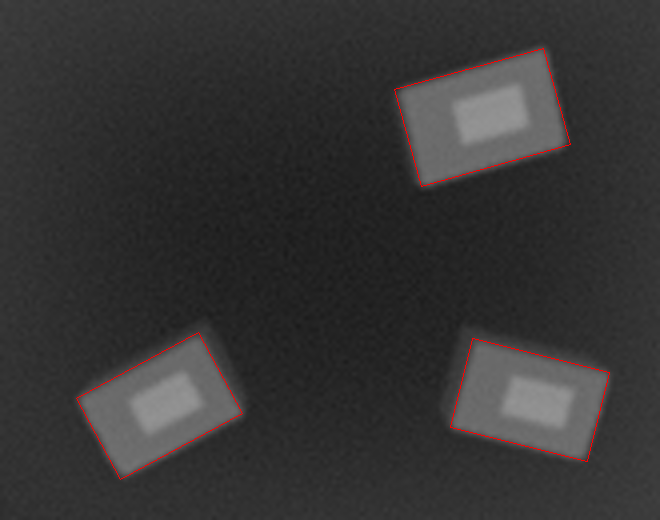

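```bash
python3 go.py .5658 -.225 .09 1.858 .5658 -.225 .03 1.858
```

```text
0.0827, 0.0485, 0.1602, -0.0005, -0.0009, -0.2599
0.0827, 0.0486, 0.2202, -0.0005, -0.0009, -0.2599
19.5 [ 0.5197 -0.3092  0.2501] [ 0.26 -0.08  0.04] 0.0648 phi 1.5981
```

>>> {"method": "jog_arm", "body": {"steps": [[0.25,0.03,0.018,0.05,0,0,-0.1],[0.25,0.06,0.036,0.1,0,0,-0.2],[0.25,0.083,0.0485,0.15,0,0,-0.26],[0.25,0.083,0.0485,0.16,0,0,-0.26],[0.25,0.083,0.0485,0.16,0,0,-0.26]]}}

```text
t: 20.12
tool_pos: [0.5657, -0.2242, 0.0905]
orientation: [-1.879, -2.516, 0.0]
force: [0.0, -1.2, 1.2]
opening: 0.0699
```

```bash
python3 go.py .5658 -.225 .03 1.858
```

```text
-0.0009, -0.0001, 0.0605, -0.0008, -0.0010, 0.0010
20.125 [ 0.5657 -0.2242  0.0905] [ 0.01 -1.24  1.2 ] 0.0699 phi 1.859
```

>>> {"method": "jog_arm", "body": {"steps": [[0.3,-0.001,0,0.04,0,0,0],[0.35,-0.001,0,0.06,0,0,0],[0.4,-0.001,0,0.0605,0,0,0],[0.4,-0.001,0,0.0605,0,0,0]]}}

```text
t: 20.62
tool_pos: [0.5668, -0.2259, 0.0317]
orientation: [1.88, 2.516, 0.0]
force: [0.1, -0.5, 1.0]
opening: 0.0558
```

>>> {"method": "jog_arm", "body": {"steps": [[1,0,0,0,0,0,0],[1,0,0,0,0,0,0],[1,0,0,0,0,0,0],[1,0,0,0,0,0,0]], "force": 25}}

```text
t: 21.12
tool_pos: [0.5676, -0.2264, 0.0331]
orientation: [1.878, 2.515, 0.001]
force: [-0.5, -0.6, 6.0]
opening: 0.0399
```

```bash
python3 go.py .5658 -.225 .13 1.858
```

```text
0.0017, -0.0011, -0.0969, 0.0020, 0.0019, 0.0005
21.125 [ 0.5676 -0.2264  0.0331] [-0.47 -0.57  6.04] 0.0399 phi 1.8585
```

>>> {"method": "jog_arm", "body": {"steps": [[1,0.001,0,-0.02,0,0,0],[1,0.002,-0.001,-0.06,0.002,0.002,0],[1,0.002,-0.001,-0.09,0.002,0.002,0],[1,0.002,-0.001,-0.09,0.002,0.002,0]]}}

```text
t: 21.62
tool_pos: [0.5682, -0.2257, 0.1277]
orientation: [1.876, 2.512, 0.002]
force: [-0.1, -0.7, -1.0]
opening: 0.0397
```

```bash
python3 go.py .4972 -.0217 .11 1.596
```

```text
0.2158, -0.0102, 0.0166, 0.0058, 0.0040, 0.2626
21.625 [ 0.5682 -0.2257  0.1277] [-0.11 -0.69 -0.98] 0.0397 phi 1.8586
```

>>> {"method": "jog_arm", "body": {"steps": [[1,0.05,-0.003,0.0,0,0,0.07],[1,0.1,-0.006,0.0,0.003,0.002,0.14],[1,0.15,-0.008,0.005,0.005,0.003,0.21],[1,0.2,-0.01,0.01,0.006,0.004,0.26],[1,0.216,-0.01,0.016,0.006,0.004,0.262]]}}

```text
t: 22.25
tool_pos: [0.4957, -0.0191, 0.1094]
orientation: [-2.189, -2.251, 0.002]
force: [0.5, -0.8, -1.4]
opening: 0.0393
```

```bash
python3 go.py .4972 -.0217 .07 1.596
```

```text
-0.0027, 0.0015, 0.0394, -0.0021, -0.0007, 0.0026
22.25 [ 0.4957 -0.0191  0.1094] [ 0.53 -0.78 -1.4 ] 0.0393 phi 1.5986
```

Lower to above the pocket and settle; then check with the wrist camera.

>>> {"method": "jog_arm", "body": {"steps": [[1,-0.0027,0.0015,0.02,-0.002,0,0.003],[1,-0.0027,0.0015,0.034,-0.002,0,0.003],[1,-0.0027,0.0015,0.039,-0.002,0,0.003],[1,-0.0027,0.0015,0.039,-0.002,0,0.003]]}}

```text
t: 22.75
tool_pos: [0.497, -0.0221, 0.07]
orientation: [-2.193, -2.247, 0.0]
force: [1.1, -0.1, -0.8]
opening: 0.0395
```

```bash
python3 go.py .4972 -.0217 .046 1.596
python3 - <<'E'
from h import *
import pickle
s=robot.read_state(); c=snap('wrist','w14.png'); pickle.dump((s,c),open('w14.pkl','wb'))
a=cv2.imread('pics/w14.png'); cv2.imwrite('pics/w14c.png',cv2.resize(a[120:400,180:380],None,fx=2.1,fy=2.1,interpolation=cv2.INTER_CUBIC))
E
```

```text
0.0004, 0.0002, 0.0240, -0.0011, -0.0008, -0.0010
22.75 [ 0.497  -0.0221  0.07  ] [ 1.07 -0.08 -0.75] 0.0395 phi 1.595
```

View pics/w14.png

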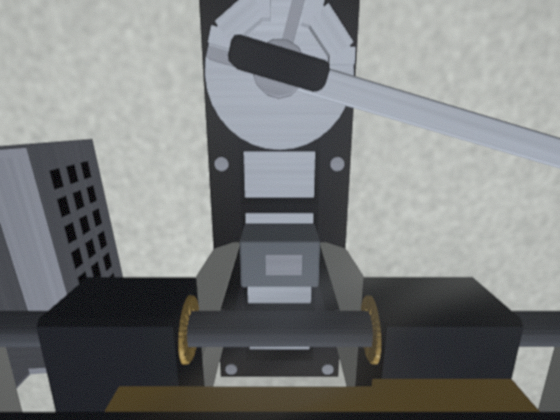

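Run:
```python
from h import *
import pickle
s,c=pickle.load(open('w14.pkl','rb')); T=wT(s,c)
g=cv2.cvtColor(c['image'],cv2.COLOR_RGB2GRAY)
print(g[175,236:252],g[175,306:322]); print(g[143:158,280],g[190:206,280])
for p in [(244,151),(314.5,152),(314.5,197),(244,197)]: print(ray(c,p,.014,T)[:2].round(4))
print('knob', [ray(c,p,.076,T)[:2].round(4) for p in [(231,48),(328,80)]])
```

```text
[ 50  52  52  49  46  45  43  60 110 157 169 169 169 169 169 167] [171 170 170 170 170 171 171 156 116  67  49  48  48  50  53  55]
[171 169 172 169 166 158 123  90 113 152 168 172 171 172 170] [168 167 171 166 169 171 156 114  61  38  39  41  40  41  45  45]
[0.4742 0.0298]
[0.5175 0.0302]
[0.519  0.0017]
[0.4741 0.0006]
knob [array([0.4756, 0.0775]), array([0.5149, 0.0665])]
```

>>> {"method": "jog_arm", "body": {"steps": [[1,0.0003,0,0.01,-0.001,-0.001,-0.001],[1,0.0003,0,0.018,-0.001,-0.001,-0.001],[1,0.0003,0,0.023,-0.001,-0.001,-0.001],[1,0.0003,0,0.0255,-0.001,-0.001,-0.001],[1,0.0003,0,0.0265,-0.001,-0.001,-0.001]]}}

```text
t: 23.42
tool_pos: [0.4973, -0.022, 0.0441]
orientation: [2.193, 2.249, -0.0]
force: [-4.8, -1.7, 8.6]
opening: 0.0395
```

```bash
python3 go.py .4972 -.0217 .044 1.596
```

```text
0.0003, -0.0001, 0.0001, 0.0006, 0.0006, 0.0000
23.425 [ 0.4973 -0.022   0.0441] [-4.76 -1.66  8.6 ] 0.0395 phi 1.596
```

Floor contact at the expected height. Release and rise.

>>> {"method": "jog_arm", "body": {"steps": [[0.35,0,0,-0.001,0,0,0],[0.35,0,0,-0.001,0,0,0],[0.35,0,0,-0.001,0,0,0],[0.35,0,0,-0.03,0,0,0],[0.35,0,0,-0.07,0,0,0]]}}

```text
t: 24.05
tool_pos: [0.496, -0.0217, 0.1135]
orientation: [-2.192, -2.248, 0.003]
force: [1.2, -0.9, 0.0]
opening: 0.06
```

```bash
python3 go.py .5838 -.30 .12 1.35
python3 - <<'E'
from h import *
import pickle
s=robot.read_state(); c=snap('wrist','w15.png'); pickle.dump((s,c),open('w15.pkl','wb'))
E
```

```text
-0.2804, 0.0807, -0.0067, -0.0024, 0.0003, 0.2461
24.05 [ 0.496  -0.0217  0.1135] [ 1.19 -0.89  0.04] 0.06 phi 1.5961
```

View pics/w15.png

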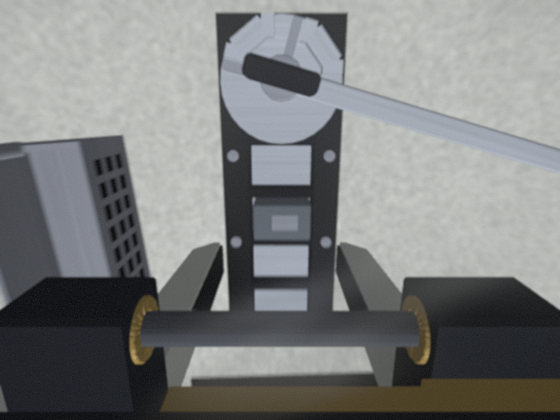

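>>> {"method": "jog_arm", "body": {"steps": [[0.35,-0.05,0.015,-0.03,0,0,0.05],[0.35,-0.11,0.03,-0.05,0,0,0.1],[0.35,-0.17,0.05,-0.06,0,0,0.18],[0.3,-0.23,0.065,-0.06,-0.002,0,0.246],[0.25,-0.28,0.081,-0.06,-0.002,0,0.246]]}}

```text
t: 24.72
tool_pos: [0.5881, -0.3022, 0.1817]
orientation: [2.448, 1.957, 0.01]
force: [0.5, -0.2, 0.2]
opening: 0.0687
```

```bash
python3 - <<'E'
from mounts import *
s=robot.read_state(); c=snap('wrist','w16.png'); pickle.dump((s,c),open('w16.pkl','wb')); print(s['tool_pos'],s['dq'].round(2))
E
python3 go.py .5838 -.30 .12 1.35
```

```text
[ 0.58810324 -0.30224616  0.18169982] [-0.47  0.86 -1.01  0.01  0.16 -0.49]
0.0074, -0.0067, 0.0597, 0.0093, 0.0024, -0.0037
24.775 [ 0.5882 -0.3085  0.1798] [-4.82 -0.57  0.39] 0.0694 phi 1.3463
```

View pics/w16.png

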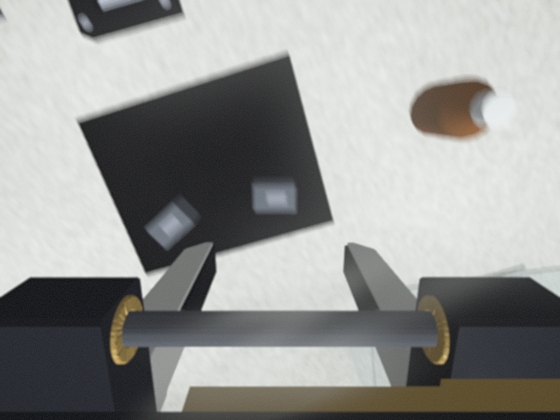

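>>> {"method": "jog_arm", "body": {"steps": [[0.25,0.007,-0.007,0.0,0.009,0.002,-0.004],[0.25,0.007,-0.007,0.0,0.009,0.002,-0.004],[0.25,0.007,-0.007,0.0,0.009,0.002,-0.004],[0.25,0.007,-0.007,0.0,0.009,0.002,-0.004]]}}

```text
t: 25.28
tool_pos: [0.5832, -0.299, 0.1804]
orientation: [2.45, 1.964, 0.0]
force: [0.0, 1.3, 0.1]
opening: 0.0698
```

```bash
python3 - <<'E'
from mounts import *
s=robot.read_state(); c=snap('wrist','w17.png'); pickle.dump((s,c),open('w17.pkl','wb')); print(s['tool_pos'],s['dq'].round(2))
find('w17.pkl',(110,130,330,260),82,'m17.png')
E
python3 go.py .5838 -.30 .09 1.35
```

```text
[ 0.58317401 -0.29904411  0.18040728] [-0.    0.   -0.01 -0.   -0.   -0.  ]
ctr [ 0.49   -0.3334] size [0.0354 0.0183] yaw -0.219
ctr [ 0.5664 -0.3409] size [0.1096 0.037 ] yaw -0.221
ctr [ 0.4809 -0.3045] size [0.0412 0.0261] yaw 0.502
ctr [ 0.584  -0.2999] size [0.04   0.0267] yaw -0.219
ctr [ 0.4386 -0.2908] size [0.0796 0.0321] yaw 1.214
ctr [ 0.6281 -0.274 ] size [0.0133 0.0524] yaw 1.392
-0.0005, 0.0007, 0.0903, 0.0011, 0.0006, 0.0014
25.325 [ 0.5831 -0.2992  0.1803] [ 0.61 -0.84  0.38] 0.0699 phi 1.3514
```

View pics/m17.png

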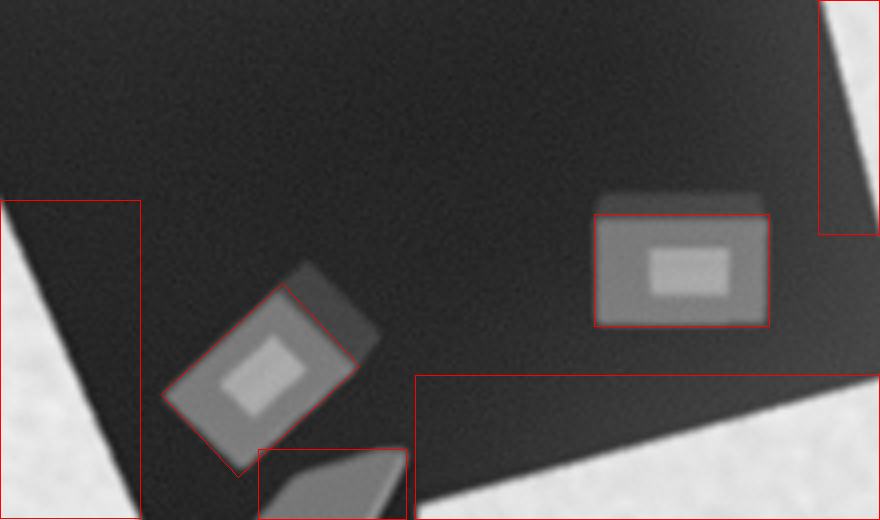

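Both mounts are unmoved: C (0.584, −0.300), B (0.4807, −0.3045). I'll take C.

>>> {"method": "jog_arm", "body": {"steps": [[0.3,-0.0005,0.0008,0.05,0.001,0,0],[0.35,-0.0005,0.0008,0.1,0.001,0,0],[0.4,-0.0005,0.0008,0.14,0.001,0,0],[0.4,-0.0005,0.0008,0.149,0.001,0,0],[0.4,-0.0005,0.0008,0.149,0.001,0,0]]}}

```text
t: 25.95
tool_pos: [0.5842, -0.2999, 0.032]
orientation: [2.451, 1.965, -0.001]
force: [-0.1, -0.6, 0.9]
opening: 0.0559
```

>>> {"method": "jog_arm", "body": {"steps": [[0.5,0,0,0,0,0,0],[1,0,0,0,0,0,0],[1,0,0,0,0,0,0],[1,0,0,0,0,0,0],[1,0,0,0,0,0,0]], "force": 25}}

```text
t: 26.58
tool_pos: [0.5855, -0.3007, 0.0343]
orientation: [2.448, 1.963, 0.001]
force: [-1.8, -0.6, 7.6]
opening: 0.0394
```

```bash
python3 go.py .584 -.30 .13 1.351
```

```text
0.0002, -0.0013, -0.0957, 0.0034, 0.0017, 0.0007
26.575 [ 0.5855 -0.3007  0.0343] [-1.75 -0.63  7.59] 0.0394 phi 1.3517
```

>>> {"method": "jog_arm", "body": {"steps": [[1,0,-0.001,-0.03,0.002,0,0],[1,0,-0.001,-0.07,0.003,0.001,0],[1,0,-0.001,-0.095,0.003,0.001,0],[1,0.05,-0.02,-0.095,0.003,0.001,-0.1],[1,0.1,-0.04,-0.095,0.003,0.001,-0.2]]}}

```text
t: 27.2
tool_pos: [0.5682, -0.1937, 0.1302]
orientation: [2.239, 2.2, 0.001]
force: [1.0, 0.4, -0.6]
opening: 0.0396
```

```bash
python3 go.py .4982 -.0597 .1 1.596
```

```text
0.1328, -0.0724, 0.0298, 0.0022, 0.0018, -0.0426
27.2 [ 0.5682 -0.1937  0.1302] [ 1.02  0.38 -0.6 ] 0.0396 phi 1.5534
```

>>> {"method": "jog_arm", "body": {"steps": [[1,0.05,-0.028,0.0,0.002,0.002,-0.042],[1,0.1,-0.055,0.01,0.002,0.002,-0.042],[1,0.133,-0.0724,0.03,0.002,0.002,-0.042],[1,0.133,-0.0724,0.055,0.002,0.002,-0.042],[1,0.133,-0.0724,0.058,0.002,0.002,-0.042]]}}

```text
t: 27.82
tool_pos: [0.497, -0.0589, 0.0708]
orientation: [-2.192, -2.248, 0.001]
force: [0.0, 0.3, -0.7]
opening: 0.04
```

```bash
python3 go.py .4982 -.0597 .047 1.596
```

```text
-0.0008, 0.0013, 0.0238, -0.0021, -0.0008, 0.0002
27.825 [ 0.497  -0.0589  0.0708] [ 0.02  0.31 -0.72] 0.04 phi 1.5962
```

>>> {"method": "jog_arm", "body": {"steps": [[1,-0.0008,0.001,0.0,-0.002,-0.001,0],[1,-0.0008,0.001,0.0,-0.002,-0.001,0],[1,-0.0008,0.001,0.005,-0.002,-0.001,0]]}}

```text
t: 28.2
tool_pos: [0.4991, -0.0603, 0.0669]
orientation: [2.192, 2.247, 0.002]
force: [0.9, -0.2, -0.3]
opening: 0.0401
```

```bash
python3 go.py .4982 -.0597 .045 1.596
python3 - <<'E'
from h import *
snap('wrist','w18.png')
E
```

```text
0.0006, -0.0010, 0.0219, 0.0023, 0.0008, -0.0004
28.2 [ 0.4991 -0.0603  0.0669] [ 0.92 -0.18 -0.26] 0.0401 phi 1.5956
```

View pics/w18.png

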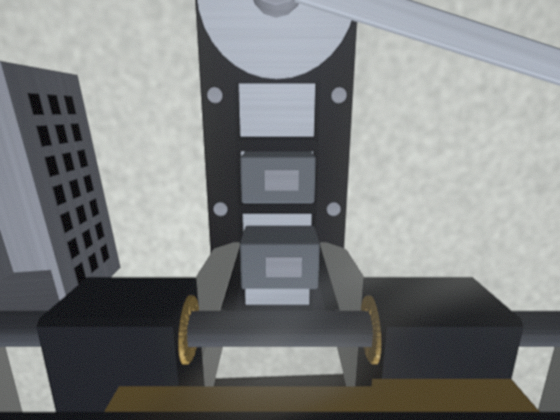

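>>> {"method": "jog_arm", "body": {"steps": [[1,0.0006,-0.001,0.008,0.002,0.001,0],[1,0.0006,-0.001,0.016,0.002,0.001,0],[1,0.0006,-0.001,0.02,0.002,0.001,0],[1,0.0006,-0.001,0.022,0.002,0.001,0],[1,0.0006,-0.001,0.023,0.002,0.001,0]]}}

```text
t: 28.88
tool_pos: [0.4965, -0.0593, 0.0449]
orientation: [-2.191, -2.247, 0.004]
force: [-21.3, 3.8, 40.6]
opening: 0.0398
```

```bash
python3 go.py .4982 -.0597 .045 1.596
```

```text
-0.0004, 0.0017, -0.0001, -0.0044, -0.0010, 0.0000
28.875 [ 0.4965 -0.0593  0.0449] [-21.3    3.83  40.61] 0.0398 phi 1.596
```

>>> {"method": "jog_arm", "body": {"steps": [[1,-0.0004,0.0015,-0.001,-0.004,-0.001,0],[1,-0.0004,0.0015,-0.0015,-0.004,-0.001,0],[1,-0.0004,0.0015,-0.0015,-0.004,-0.001,0]]}}

```text
t: 29.25
tool_pos: [0.4978, -0.0597, 0.046]
orientation: [-2.193, -2.249, 0.001]
force: [0.2, 0.4, -0.8]
opening: 0.0398
```

```bash
python3 go.py .4982 -.0597 .045 1.596
python3 - <<'E'
from h import *
snap('wrist','w19.png')
a=cv2.imread('pics/w19.png'); cv2.imwrite('pics/w19c.png',cv2.resize(a[130:310,190:370],None,fx=3.3,fy=3.3,interpolation=cv2.INTER_CUBIC))
E
```

```text
-0.0001, 0.0004, 0.0010, -0.0008, -0.0001, -0.0000
29.25 [ 0.4978 -0.0597  0.046 ] [ 0.24  0.45 -0.79] 0.0398 phi 1.596
```

View pics/w19c.png

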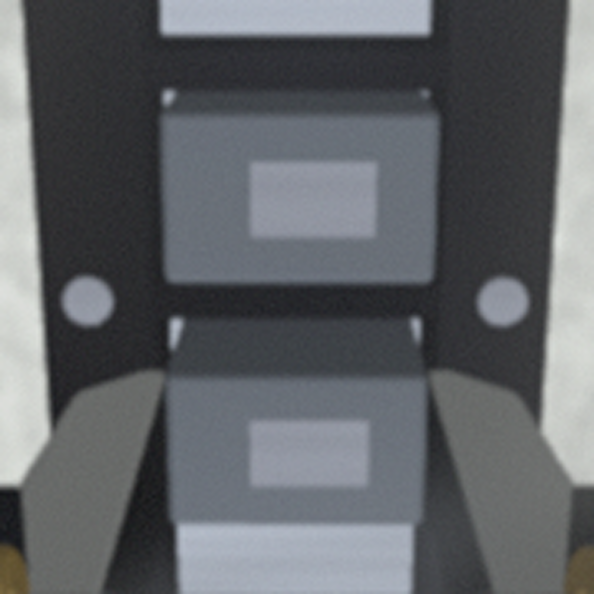

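It sits centred in the pocket, about 1 mm or less above the floor and unloaded. Release.

>>> {"method": "jog_arm", "body": {"steps": [[0.35,0,0,0.0005,0,0,0],[0.35,0,0,0.0005,0,0,0],[0.35,0,0,0.0005,0,0,0],[0.35,0,0,-0.03,0,0,0],[0.35,0,0,-0.07,0,0,0]]}}

```text
t: 29.92
tool_pos: [0.4967, -0.0594, 0.1156]
orientation: [-2.191, -2.247, 0.003]
force: [0.3, -0.8, 0.1]
opening: 0.0603
```

```bash
python3 go.py .4807 -.3045 .18 2.085
python3 - <<'E'
from h import *
snap('wrist','w20.png')
E
```

```text
-0.2446, -0.0224, -0.0645, -0.0035, -0.0017, -0.4891
29.925 [ 0.4967 -0.0594  0.1156] [ 0.26 -0.82  0.09] 0.0603 phi 1.5959
```

View pics/w20.png

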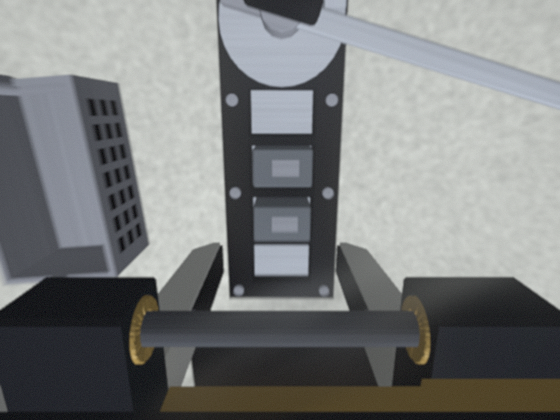

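>>> {"method": "jog_arm", "body": {"steps": [[0.35,-0.05,-0.005,-0.03,0,0,-0.1],[0.35,-0.1,-0.01,-0.05,0,0,-0.2],[0.35,-0.15,-0.014,-0.064,0,0,-0.32],[0.25,-0.2,-0.018,-0.064,-0.003,-0.002,-0.43],[0.25,-0.245,-0.022,-0.064,-0.003,-0.002,-0.489]]}}

```text
t: 30.6
tool_pos: [0.4842, -0.3076, 0.1871]
orientation: [1.575, 2.707, 0.003]
force: [0.6, -1.3, -0.5]
opening: 0.0693
```

```bash
python3 go.py .4807 -.3045 .15 2.086
```

```text
0.0047, -0.0018, 0.0370, 0.0067, 0.0074, 0.0014
30.6 [ 0.4842 -0.3076  0.1871] [ 0.64 -1.29 -0.5 ] 0.0693 phi 2.0873
```

>>> {"method": "jog_arm", "body": {"steps": [[0.25,0.005,-0.002,0.0,0.007,0.007,0],[0.25,0.005,-0.002,0.0,0.007,0.007,0],[0.25,0.005,-0.002,0.0,0.007,0.007,0],[0.25,0.005,-0.002,0.0,0.007,0.007,0]]}}

```text
t: 31.1
tool_pos: [0.4804, -0.3032, 0.1872]
orientation: [1.578, 2.716, -0.001]
force: [0.3, -0.0, -0.8]
opening: 0.0699
```

```bash
python3 - <<'E'
from mounts import *
s=robot.read_state(); c=snap('wrist','w21.png'); pickle.dump((s,c),open('w21.pkl','wb')); print(s['tool_pos'],s['dq'].round(2))
find('w21.pkl',(190,130,350,260),82,'m21.png')
E
python3 go.py .4807 -.3045 .15 2.086
```

```text
[ 0.48039328 -0.30320797  0.18715369] [-0.  0. -0. -0.  0. -0.]
ctr [ 0.4802 -0.3047] size [0.0264 0.0396] yaw 0.501
-0.0012, -0.0003, 0.0371, -0.0001, 0.0005, 0.0025
31.15 [ 0.4804 -0.3033  0.1871] [ 0.58 -0.21 -0.29] 0.0701 phi 2.0885
```

View pics/w21.png

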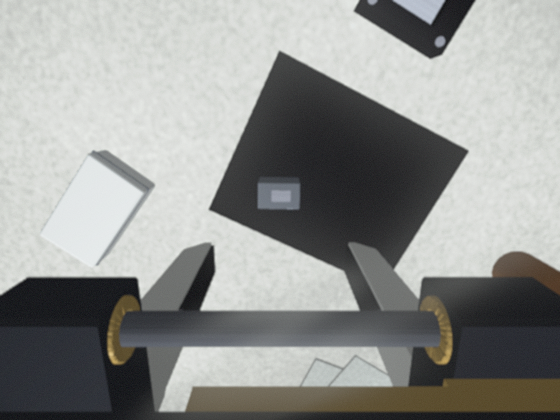

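>>> {"method": "jog_arm", "body": {"steps": [[0.3,-0.0012,0,0.05,0,0,0.008],[0.35,-0.0012,0,0.1,0,0,0.008],[0.4,-0.0012,0,0.145,0,0,0.008],[0.4,-0.0012,0,0.155,0,0,0.008],[0.4,-0.0012,0,0.155,0,0,0.008]]}}

```text
t: 31.78
tool_pos: [0.4812, -0.3043, 0.0326]
orientation: [1.589, 2.71, -0.0]
force: [0.3, -0.9, -0.1]
opening: 0.0559
```

>>> {"method": "jog_arm", "body": {"steps": [[0.5,0,0,0,0,0,0],[1,0,0,0,0,0,0],[1,0,0,0,0,0,0],[1,0,0,0,0,0,0],[1,0,0,0,0,0,0]], "force": 25}}

```text
t: 32.4
tool_pos: [0.4825, -0.3053, 0.0348]
orientation: [1.587, 2.707, -0.001]
force: [0.2, 0.5, 6.5]
opening: 0.0398
```

```bash
python3 go.py .4805 -.3045 .13 2.078
```

```text
0.0014, -0.0012, -0.0952, 0.0012, 0.0035, 0.0028
32.4 [ 0.4825 -0.3053  0.0348] [0.22 0.48 6.52] 0.0398 phi 2.0808
```

>>> {"method": "jog_arm", "body": {"steps": [[1,0.001,-0.001,-0.03,0.001,0.003,0],[1,0.001,-0.001,-0.07,0.001,0.003,0],[1,0.001,-0.001,-0.095,0.001,0.003,0],[1,0.05,0.03,-0.095,0.001,0.003,0.15],[1,0.09,0.055,-0.095,0.001,0.003,0.3]]}}

```text
t: 33.02
tool_pos: [0.4867, -0.1988, 0.1307]
orientation: [1.982, 2.434, 0.002]
force: [-0.2, 0.5, 0.3]
opening: 0.0396
```

```bash
python3 go.py .4991 -.0977 .1 1.596
```

```text
0.0965, 0.0326, 0.0307, 0.0025, 0.0008, 0.1788
33.025 [ 0.4867 -0.1988  0.1307] [-0.25  0.46  0.33] 0.0396 phi 1.7748
```

>>> {"method": "jog_arm", "body": {"steps": [[1,0.045,0.016,0.0,0.002,0.001,0.09],[1,0.0965,0.0326,0.01,0.002,0.001,0.179],[1,0.0965,0.0326,0.04,0.002,0.001,0.179],[1,0.0965,0.0326,0.06,0.002,0.001,0.179],[1,0.0965,0.0326,0.06,0.002,0.001,0.179]]}}

```text
t: 33.65
tool_pos: [0.4978, -0.0971, 0.0694]
orientation: [-2.191, -2.248, 0.001]
force: [-0.3, 0.3, -0.3]
opening: 0.0396
```

>>> {"method": "jog_arm", "body": {"steps": [[1,0,0,0,0,0,0],[1,0,0,0,0,0,0]]}}

```text
t: 33.9
tool_pos: [0.4987, -0.0976, 0.0707]
orientation: [-2.193, -2.248, 0.0]
force: [0.7, 0.2, -0.3]
opening: 0.0393
```

```bash
python3 go.py .4991 -.0977 .047 1.596
```

```text
-0.0002, 0.0005, 0.0237, -0.0006, -0.0006, -0.0003
33.9 [ 0.4987 -0.0976  0.0707] [ 0.68  0.17 -0.27] 0.0393 phi 1.5957
```

>>> {"method": "jog_arm", "body": {"steps": [[1,0,0.0005,0.008,0,0,0],[1,0,0.0005,0.016,0,0,0],[1,0,0.0005,0.022,0,0,0],[1,0,0.0005,0.0237,0,0,0],[1,0,0.0005,0.0237,0,0,0]]}}

```text
t: 34.52
tool_pos: [0.5001, -0.0993, 0.0474]
orientation: [2.192, 2.247, -0.001]
force: [0.8, -7.3, 1.1]
opening: 0.0399
```

>>> {"method": "jog_arm", "body": {"steps": [[1,0,0,0,0,0,0],[1,0,0,0,0,0,0]]}}

```text
t: 34.78
tool_pos: [0.5, -0.0995, 0.0471]
orientation: [2.192, 2.246, -0.001]
force: [-0.1, -2.6, -1.0]
opening: 0.0397
```

```bash
python3 go.py .4991 -.0977 .045 1.596
python3 - <<'E'
from h import *
snap('wrist','w22.png')
a=cv2.imread('pics/w22.png'); cv2.imwrite('pics/w22c.png',cv2.resize(a[130:310,190:370],None,fx=3.3,fy=3.3,interpolation=cv2.INTER_CUBIC))
E
```

```text
0.0018, -0.0009, 0.0021, 0.0013, 0.0026, -0.0007
34.775 [ 0.5    -0.0995  0.0471] [-0.11 -2.6  -0.99] 0.0397 phi 1.5953
```

View pics/w22c.png

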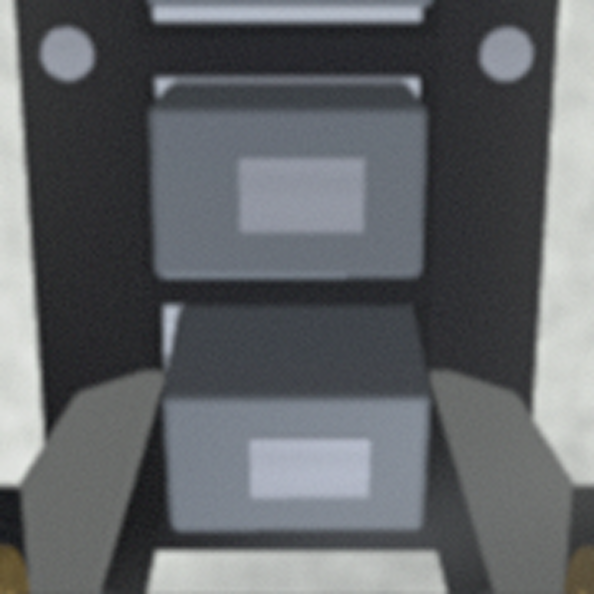

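>>> {"method": "jog_arm", "body": {"steps": [[1,-0.0005,-0.001,0.0,0.001,0.0026,0],[1,-0.0005,-0.001,0.0005,0.001,0.0026,0],[1,-0.0005,-0.001,0.0012,0.001,0.0026,0],[1,-0.0005,-0.001,0.0012,0.001,0.0026,0]]}}

```text
t: 35.33
tool_pos: [0.4989, -0.0998, 0.0458]
orientation: [-2.194, -2.249, -0.0]
force: [1.2, -0.4, -0.4]
opening: 0.0398
```

```bash
python3 go.py .4991 -.0977 .045 1.596
python3 - <<'E'
from h import *
snap('wrist','w23.png')
a=cv2.imread('pics/w23.png'); cv2.imwrite('pics/w23c.png',cv2.resize(a[130:310,190:370],None,fx=3.3,fy=3.3,interpolation=cv2.INTER_CUBIC))
E
```

```text
0.0021, 0.0003, 0.0008, -0.0001, -0.0002, -0.0005
35.325 [ 0.4989 -0.0998  0.0458] [ 1.2  -0.37 -0.43] 0.0398 phi 1.5955
```

View pics/w23c.png

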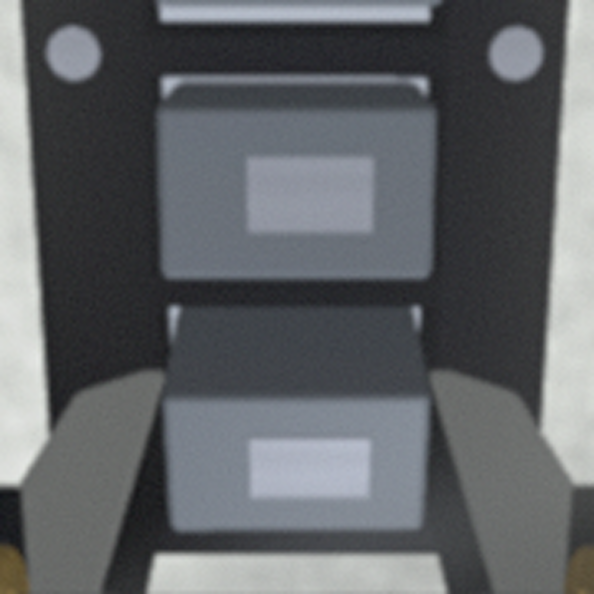

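The last mount is pitched slightly in the grip (its top face looks brighter). I'll press it down gently so it rotates flat, then release.

>>> {"method": "jog_arm", "body": {"steps": [[1,0.0005,0,0.0006,0,0,0],[1,0.0005,0,0.0012,0,0,0],[1,0.0005,0,0.0018,0,0,0],[1,0.0005,0,0.002,0,0,0]], "force": 8}}

```text
t: 35.88
tool_pos: [0.4992, -0.0995, 0.0446]
orientation: [2.194, 2.248, 0.0]
force: [-4.5, -1.4, 8.5]
opening: 0.0399
```

```bash
python3 go.py .4991 -.0977 .045 1.596
```

```text
0.0018, -0.0000, -0.0004, 0.0003, 0.0001, -0.0005
35.875 [ 0.4992 -0.0995  0.0446] [-4.46 -1.35  8.47] 0.0399 phi 1.5955
```

>>> {"method": "jog_arm", "body": {"steps": [[0.35,0,0,0,0,0,0],[0.35,0,0,0,0,0,0],[0.35,0,0,0,0,0,0],[0.35,0,0,-0.03,0,0,0],[0.35,0,0,-0.07,0,0,0]]}}

```text
t: 36.5
tool_pos: [0.4979, -0.099, 0.1139]
orientation: [-2.192, -2.247, 0.002]
force: [-1.3, -0.3, 1.1]
opening: 0.0604
```

```bash
python3 go.py .497 -.10 .18 1.596
```

```text
-0.0009, -0.0011, -0.0661, -0.0027, -0.0010, -0.0005
36.5 [ 0.4979 -0.099   0.1139] [-1.31 -0.25  1.08] 0.0604 phi 1.5955
```

>>> {"method": "jog_arm", "body": {"steps": [[0.35,-0.001,-0.001,-0.04,-0.002,0,0],[0.35,-0.001,-0.001,-0.066,-0.002,0,0],[0.35,-0.001,-0.001,-0.066,-0.002,0,0],[0.35,-0.001,-0.001,-0.066,-0.002,0,0]]}}

```text
t: 37.0
tool_pos: [0.4965, -0.0999, 0.1787]
orientation: [-2.192, -2.247, 0.001]
force: [-0.6, -0.0, -0.3]
opening: 0.0605
```

Run:
```python
from mounts import *
s=robot.read_state(); c=snap('wrist','w24.png'); pickle.dump((s,c),open('w24.pkl','wb')); print(s['tool_pos'],s['dq'].round(2))
a=cv2.imread('pics/w24.png'); cv2.imwrite('pics/w24c.png',cv2.resize(a[20:260,190:370],None,fx=2.5,fy=2.5,interpolation=cv2.INTER_CUBIC))
```

```text
[ 0.49652871 -0.09993516  0.17869546] [ 0.    0.01  0.01 -0.    0.   -0.  ]
```

View pics/w24c.png

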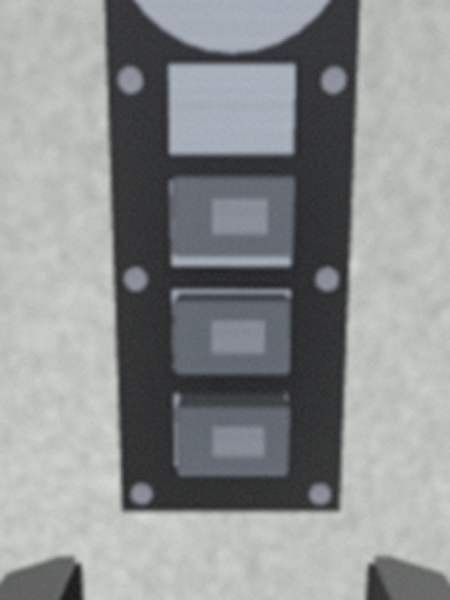

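Run:
```python
from mounts import *
s,c=pickle.load(open('w24.pkl','rb')); T=wT(s,c)
for n,cs in {'p1':[(177,405),(290,405),(288,476),(179,476)],'p2':[(174,298),(291,297),(290,375),(175,375)],'p3':[(171,179),(294,179),(293,258),(172,258)]}.items():
    w=np.array([P(c,T,u,v,2.5,190,20,.042) for u,v in cs]); print(n,w.mean(0).round(4),'len',np.round(w[1]-w[0],4),'wid',np.round(w[1]-w[2],4))
```

```text
p1 [ 0.4997 -0.0959] len [0.0395 0.001 ] wid [-0.0004  0.0259]
p2 [ 0.4984 -0.0592] len [0.0394 0.0013] wid [-0.0009  0.0266]
p3 [ 0.4973 -0.0207] len [0.04  0.001] wid [-0.0008  0.025 ]
```

All three mounts measure flat and seated within 2 mm of their pocket centres, and the mat is empty. Back to the knob.

```bash
python3 go.py .495 .073 .15 2.88
```

```text
0.1728, 0.0032, 0.0285, -0.0015, -0.0036, -1.2845
37.05 [ 0.4962 -0.0998  0.1782] [ 0.12 -0.48 -0.1 ] 0.0605 phi 1.5955
```

>>> {"method": "jog_arm", "body": {"steps": [[0.6,0.04,0.001,0,0,0,-0.16],[0.6,0.08,0.001,0,0,0,-0.32],[0.6,0.12,0.002,0.01,0,0,-0.48],[0.6,0.15,0.003,0.02,0,0,-0.64],[0.6,0.173,0.003,0.028,0,0,-0.8]]}}

```text
t: 37.67
tool_pos: [0.4935, 0.0746, 0.1482]
orientation: [-1.134, -2.923, 0.001]
force: [0.4, 1.2, 0.6]
opening: 0.0373
```

```bash
python3 go.py .495 .073 .13 2.88
```

```text
-0.0023, -0.0001, 0.0182, -0.0015, -0.0065, -0.4784
37.675 [0.4935 0.0746 0.1482] [0.44 1.18 0.63] 0.0373 phi 2.4016
```

>>> {"method": "jog_arm", "body": {"steps": [[0.6,-0.001,0,0.006,0,0,-0.16],[0.6,-0.002,0,0.012,0,-0.004,-0.32],[0.6,-0.0023,0,0.018,-0.001,-0.006,-0.478],[0.6,-0.0023,0,0.018,-0.001,-0.006,-0.478],[0.6,-0.0023,0,0.018,-0.001,-0.006,-0.478]]}}

```text
t: 38.3
tool_pos: [0.4946, 0.073, 0.1296]
orientation: [-0.416, -3.112, 0.001]
force: [-0.0, 1.0, 0.3]
opening: 0.0372
```

```bash
python3 go.py .495 .073 .075 2.88
python3 - <<'E'
from h import *
snap('wrist','w25.png')
E
```

```text
-0.0005, 0.0001, 0.0546, -0.0007, -0.0019, -0.0039
38.3 [0.4946 0.073  0.1296] [-0.04  1.03  0.28] 0.0372 phi 2.8761
```

View pics/w25.png

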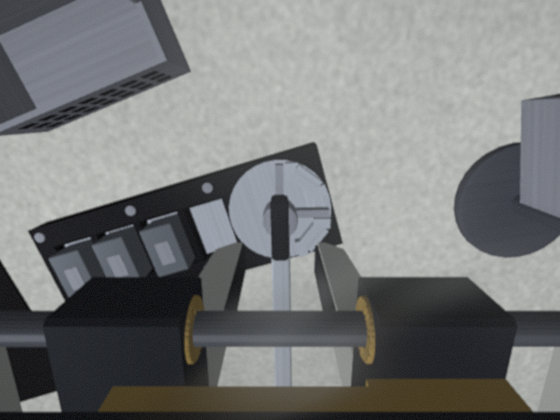

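Knob aligned with the jaws (col ~280, upright). Descend, grip, pull.

>>> {"method": "jog_arm", "body": {"steps": [[0.6,-0.0005,0,0.03,0,-0.002,0],[0.6,-0.0005,0,0.05,0,-0.002,0],[0.6,-0.0005,0,0.0546,0,-0.002,0],[0.6,-0.0005,0,0.0546,0,-0.002,0],[0.6,-0.0005,0,0.0546,0,-0.002,0]]}}

```text
t: 38.98
tool_pos: [0.4961, 0.0729, 0.0765]
orientation: [0.415, 3.112, -0.0]
force: [-0.6, 0.0, 0.9]
opening: 0.0376
```

>>> {"method": "jog_arm", "body": {"steps": [[1,0,0,0,0,0,0],[1,0,0,0,0,0,0],[1,0,0,0,0,0,0],[1,0,0,0,0,0,0],[1,0,0,0,0,0,0]], "force": 45}}

```text
t: 39.6
tool_pos: [0.4963, 0.0728, 0.0767]
orientation: [0.415, 3.111, -0.001]
force: [-1.2, -1.3, 2.9]
opening: 0.0118
```

>>> {"method": "jog_arm", "body": {"steps": [[1,0,0,-0.004,0,0,0],[1,0,0,-0.008,0,0,0],[1,0,0,-0.0125,0,0,0],[1,0,0,-0.0125,0,0,0],[1,0,0,-0.0125,0,0,0]]}}

```text
t: 40.22
tool_pos: [0.496, 0.0727, 0.0889]
orientation: [0.415, 3.112, -0.001]
force: [2.7, -1.1, -9.9]
opening: 0.0117
```

```bash
python3 go.py .495 .073 .087 1.596
```

```text
0.0010, -0.0000, 0.0019, 0.0012, 0.0022, 1.2802
40.225 [0.496  0.0727 0.0889] [ 2.7  -1.11 -9.95] 0.0117 phi 2.8762
```

Lifted 12.2 mm at 9.9 N, which matches 12 mm of plunger travel. Swing back.

>>> {"method": "jog_arm", "body": {"steps": [[1,0,0,0,0,0,0.13],[1,0,0,0,0,0,0.28],[1,0,0,0,0,0,0.43],[1,0,0,0,0,0,0.58],[1,0,0,0,0,0,0.65]]}}

```text
t: 40.85
tool_pos: [0.4954, 0.072, 0.0883]
orientation: [1.392, 2.814, -0.003]
force: [2.0, -4.1, -9.9]
opening: 0.0113
```

```bash
python3 go.py .496 .0727 .0889 1.586
```

```text
0.0002, 0.0009, -0.0006, 0.0000, 0.0024, 0.6367
40.85 [0.4954 0.072  0.0883] [ 1.96 -4.12 -9.9 ] 0.0113 phi 2.2227
```

>>> {"method": "jog_arm", "body": {"steps": [[1,0,0,0,0,0.001,0.14],[1,0,0,0,0,0.001,0.28],[1,0,0,0,0,0.001,0.42],[1,0,0,0,0,0.001,0.55],[1,0,0,0,0,0.001,0.61]]}}

```text
t: 41.48
tool_pos: [0.4945, 0.0715, 0.0876]
orientation: [2.178, 2.264, -0.004]
force: [1.1, -2.9, -9.9]
opening: 0.0114
```

>>> {"method": "jog_arm", "body": {"steps": [[1,0,0,0,0,0,0.02],[1,0,0,0,0,0,0.04],[1,0,0,0,0,0,0.04],[1,0,0,0,0,0,0.04]]}}

```text
t: 41.98
tool_pos: [0.4943, 0.0715, 0.0875]
orientation: [2.222, 2.221, -0.005]
force: [2.4, -1.4, -9.1]
opening: 0.0114
```

```bash
python3 go.py .496 .0727 .0889 1.586
python3 - <<'E'
from h import *
print(robot.read_state()['wrist_torque'])
snap('wrist','w26.png')
E
```

```text
0.0012, 0.0017, -0.0014, -0.0020, 0.0024, -0.0157
41.975 [0.4943 0.0715 0.0875] [ 2.36 -1.44 -9.08] 0.0114 phi 1.5703
[-0.62358587 -0.35234882  0.22520328]
```

View pics/w26.png

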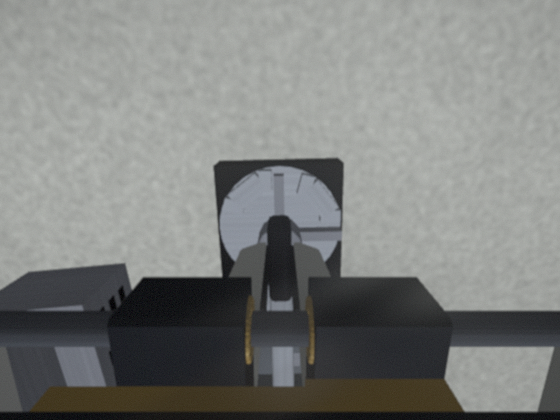

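>>> {"method": "jog_arm", "body": {"steps": [[1,0,0,0.004,0,0,0],[1,0,0,0.008,0,0,0],[1,0,0,0.0115,0,0,0],[1,0,0,0.0115,0,0,0],[1,0,0,0.0115,0,0,0]]}}

```text
t: 42.65
tool_pos: [0.4947, 0.0715, 0.0768]
orientation: [2.221, 2.22, -0.004]
force: [-1.9, -1.8, 2.9]
opening: 0.0112
```

```bash
python3 go.py .496 .0727 .0889 1.586
```

```text
0.0012, 0.0013, -0.0121, -0.0012, 0.0024, -0.0157
42.65 [0.4947 0.0715 0.0768] [-1.9  -1.78  2.94] 0.0112 phi 1.5703
```

>>> {"method": "jog_arm", "body": {"steps": [[0.5,0,0,0,0,0,0],[0.5,0,0,0,0,0,0],[0.5,0,0,0,0,0,0],[0.5,0,0,-0.01,0,0,0],[0.5,0,0,-0.05,0,0,0]]}}

```text
t: 43.28
tool_pos: [0.4927, 0.0715, 0.1253]
orientation: [-2.22, -2.219, 0.01]
force: [-0.2, 0.4, 0.2]
opening: 0.0463
```

```bash
python3 go.py .48 -.08 .25 1.596
```

```text
-0.1519, -0.0134, -0.1243, -0.0065, 0.0024, -0.0258
43.275 [0.4927 0.0715 0.1253] [-0.22  0.35  0.17] 0.0463 phi 1.5702
```

>>> {"method": "jog_arm", "body": {"steps": [[0.5,0,0,-0.05,0,0,0],[0.5,-0.04,-0.004,-0.1,0,0,-0.01],[0.5,-0.09,-0.009,-0.124,-0.003,0.001,-0.02],[0.5,-0.15,-0.013,-0.124,-0.006,0.002,-0.026],[0.5,-0.152,-0.013,-0.124,-0.006,0.002,-0.026]]}}

```text
t: 43.9
tool_pos: [0.4802, -0.0837, 0.2511]
orientation: [2.197, 2.242, -0.001]
force: [-0.2, 1.6, -0.4]
opening: 0.0467
```

>>> {"method": "jog_arm", "body": {"steps": [[0.5,0,0,0,0,0,0],[0.5,0,0,0,0,0,0],[0.5,0,0,0,0,0,0]]}}

```text
t: 44.28
tool_pos: [0.4803, -0.0825, 0.251]
orientation: [2.195, 2.245, -0.001]
force: [0.1, 0.4, -0.6]
opening: 0.0463
```

Run:
```python
from mounts import *
s=robot.read_state(); c=snap('wrist','w27.png'); pickle.dump((s,c),open('w27.pkl','wb')); print(s['tool_pos'],s['dq'].round(2),s['force'])
a=cv2.imread('pics/w27.png'); cv2.imwrite('pics/w27c.png',cv2.resize(a[0:240,180:380],None,fx=2.5,fy=2.5,interpolation=cv2.INTER_CUBIC))
snap('side','s27.png'); snap('top','t27.png')
a=cv2.imread('pics/s27.png'); cv2.imwrite('pics/s27c.png',cv2.resize(a[80:290,150:390],None,fx=2.8,fy=2.8,interpolation=cv2.INTER_CUBIC))
```

```text
[ 0.48032986 -0.08247795  0.25096122] [-0.  0.  0. -0. -0. -0.] [ 0.11230977  0.38533601 -0.6053584 ]
```

View pics/w27c.png

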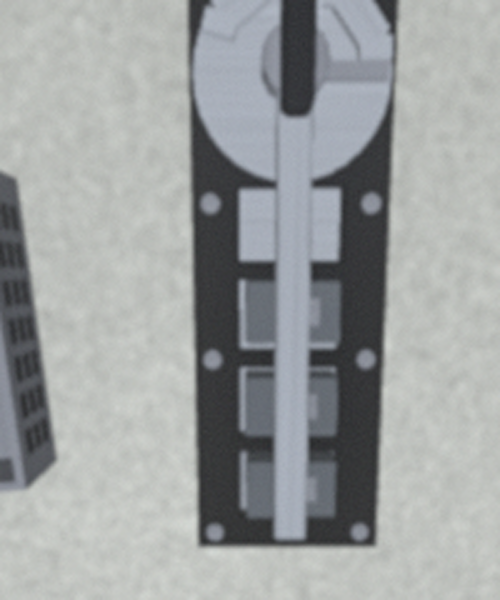

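View pics/s27c.png

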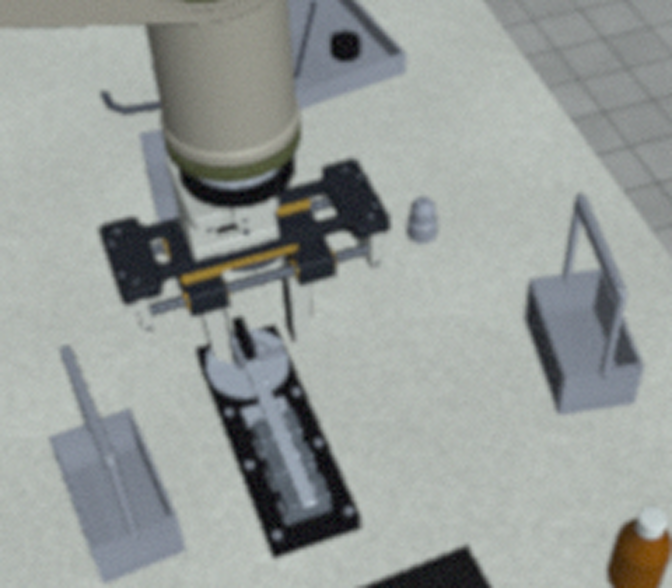

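View pics/t27.png

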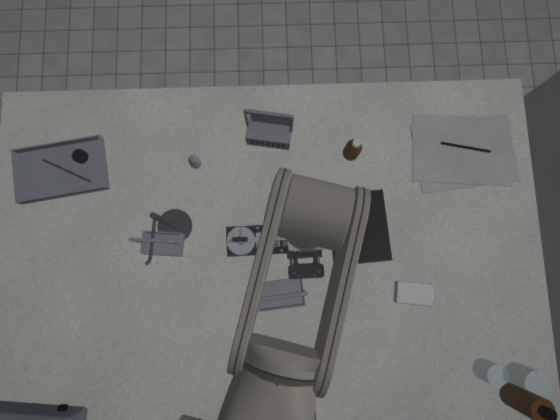

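Run:
```python
from mounts import *
s,c=pickle.load(open('w27.pkl','rb')); T=wT(s,c)
for z in (.0505,.0585):
    w=np.array([P(c,T,u,v,2.5,180,0,z) for u,v in [(276,118),(312,118),(307,540),(274,540)]]); a=(w[0]+w[1])/2;b=(w[2]+w[3])/2
    print(z,w[1]-w[0],w[2]-w[3],'dir',np.arctan2(*(b-a)[::-1])+np.pi/2,'end',b,'axis dist',np.linalg.norm(b-[.4949,.0733]))
for n,cs in {'p1':[(336,459),(336,518)],'p2':[(338,373),(338,437)],'p3':[(340,281),(340,347)]}.items():
    print(n,[P(c,T,u,v,2.5,180,0,.042) for u,v in cs])
```

```text
0.0505 [0.0138 0.0003] [0.0144 0.0003] dir 0.027100022673211432 end [ 0.4997  -0.11685] axis dist 0.1902105741014416
0.0585 [0.0135 0.0003] [0.0142 0.0003] dir 0.0274358161115702 end [ 0.4992  -0.11435] axis dist 0.1876992607870367
p1 [array([ 0.5188, -0.0819]), array([ 0.5202, -0.1088])]
p2 [array([ 0.5178, -0.0446]), array([ 0.5192, -0.0722])]
p3 [array([ 0.5167, -0.007 ]), array([ 0.5181, -0.0338])]
```

Keeper angle is about 0.002 rad. The bar end comes out at 190.2 mm when taken at its down height, so the knob is down. The mounts are in place, the basket hangs, and the arm is clear. Handing in.

```bash
python3 -c "
from plant import robot
print(robot.close_job(), robot.read_state()['t'])"
```

```text
the job is handed in; nothing more can be done
the job is handed in; nothing more can be done
```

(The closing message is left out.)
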